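# Walk the full tin into the spill tray

### The job

The full tin of thinner is too heavy to lift: walk it on its bottom corners over the near rim of the spill tray into the part of the tray that is free, beside the spray can standing in it, leading with the end that brings it away from the can. First tip it up and swing the leading end over the rim while a corner of the other end stays planted where it stood, lay it gently to rest across the rim and let go; then take it again, tip it the other way so that it stands on a corner of the end that is already in the tray, and swing the other end in after it. Never lift the tin clear or let it tip right over, do not shift the spray can or the tape measure, and set the tin down gently so that it stands flat inside the rim.

Things in the scene. Friction and masses are not known exactly. Their poses are not given: they have to be found in the camera images.
- spill_tray: fixed, shallow galvanised steel tray, inside 125 mm (its x) by 370 mm (its y); origin under its middle on the bench. Floor 2 mm thick (its top is 2 mm above the bench); all round it a rolled rim 6 mm thick, its top 8 mm above the bench. Its x axis points away from the robot, so the rim to cross lies at x = -62.5 to -68.5 mm in its frame; it may be turned up to 15 degrees about the vertical
- tin_centre (a point): centre (half-way up) of the tin: full, closed oblong steel tin with a grey-and-white label, 50 mm (x) by 150 mm (y) by 190 mm high without the handle, about 1.5 kg (varies by a quarter), weight evenly spread, flat bottom with sharp corners. Axes: x through its thin side, away from the robot at the start, y to the left along its length, z up. It stands in front of the tray, about along the near rim and 5 to 40 mm from it (it may be turned a little to it). Loose
- handle_mid (a point): middle of the black handle bar on top of the tin, 131 mm above tin_centre. The bar runs along the tin's y, is 16 mm wide (x) and 13 mm high and may be gripped across its width anywhere within 50 mm of its middle; 29 mm free height under it over the tin's top, only a flat cap 8 mm high (radius 17 mm) stands in the middle. Gripped near one end it gives good leverage to raise that end; gripped in the middle, raising one end takes nearly the tin's whole weight
- corner_near_left (a point): near left bottom corner of the tin, in the tin's frame 25 mm in x and 75 mm in y from its middle; 'near' is the side towards the robot at the start, 'left' the +y end
- corner_near_right (a point): near right bottom corner of the tin, in the tin's frame 25 mm in x and 75 mm in y from its middle; 'near' is the side towards the robot at the start, 'left' the +y end
- corner_far_left (a point): far left bottom corner of the tin, in the tin's frame 25 mm in x and 75 mm in y from its middle; 'near' is the side towards the robot at the start, 'left' the +y end
- corner_far_right (a point): far right bottom corner of the tin, in the tin's frame 25 mm in x and 75 mm in y from its middle; 'near' is the side towards the robot at the start, 'left' the +y end
- tin: the tin itself, origin in the middle of its underside, axes as for tin_centre
- can_mid (a point): centre of the white spray can, 67 mm in diameter and 225 mm high, loose, standing in the tray some 95 mm to the left or right of the tray's middle; the other part of the tray is free
- spray_can: the spray can, origin under its middle, z up
- liner_mid (a point): middle of a thin cardboard sheet (108 by 165 mm, 1 mm thick) that lies fixed in the free part of the tray, some 95 mm from the tray's middle on the side away from the spray can; the tin may stand on it wholly, partly or not at all
- tape_mid (a point): centre of the yellow tape measure (65 x 81 x 33 mm, loose) on the bench at the front right, clear of the work

How it is judged:
By the outcome, as a careful person would: the job done as asked, in the order asked, and still so for the second after the job is handed in, with the robot touching nothing.
It also fails if it takes over 54 s, if anything falls off the work surface, if the arm or the gripper's body presses on something with over 40 N, if the wrist force passes 120 N, or if a joint passes its speed limit or range.

### The arm

A 6-joint arm with a two-finger parallel gripper is mounted at the origin on a cart in front of the work surface, level with it; the furniture and walls round the work are solid. World frame = base frame: x ahead of the robot, y to its left, z up, the work surface at z = 0. Lengths are in m, angles in rad, forces in N, time in s.
With the tool pointing down it reaches from about 0.425 to 1.125 m from the base axis. Payload 14.9 kg.
Tool frame: the origin (TCP) lies at the very end of the fingers, on their centre line; the grasp point (between the pads) lies 19 mm behind it; z points along the fingers, y is the line along which they close (so a half turn about z gives the same grasp; the last joint's range is limited). The gripper opens to 91 mm and grips with 3 to 60 N. Pads are 32 mm wide; open, the fingers measure 118 mm over their backs; the gripper's body (76 mm by 178 mm) begins 60 mm behind the grasp point.
Start: joints at [-1.3, 0.379, 1.734, -0, 1.028, -0.033], TCP at [0.209, -0.668, 0.214] pointing down, gripper open.
Joint ranges: [-2.77, 2.77], [-0.74, 2.19], [0, 2.66], [-1.06, 4.2], [0.31, 2.87], [-3.08, 3.08]. Speed limits (rad/s): [1.89, 1.89, 2.39, 3.14, 3.14, 3.14].

### API

Orientations are given as [roll, pitch, yaw] about the fixed x, y, z axes, in that order (R = Rz(yaw) Ry(pitch) Rx(roll)).
In Python, from workcell import arm, imaging, ticket gives the robot as it stands. The module is installed in compiled form; this text tells all that it offers.
- The arm moves only by the tool jog_arm, never from a script. Its argument "commands" is a list of rows, each an object of numbers: "dx", "dy", "dz": the shift along the tool's x, y, z in m; "ax", "ay", "az": the turn, a rotation vector about the tool's x, y, z in rad. In form: [{"dx": .., "dy": .., "dz": .., "ax": .., "ay": .., "az": ..}, ...]. A call has 1 to 12 rows; each row is the pose to reach, as a shift and turn from the pose commanded when the call began, along the tool's axes at that moment; what a row does not reach only later rows make up. A row lasts 1/12 s, in which the tool goes at most 41.7 mm and 7.16 degrees, less where a joint would pass 70% of its speed; a pose out of reach is approached as far as the arm can. A call with a gripper value outside its range is refused whole. "hand" is the opening, from 0 (shut) to 1 (fully open), set as the call begins (left out, the last holds). The fingers move at their own pace and stop on an object; "newtons" is the grip in N (left out, the last holds). Time passes only in rows, so rows that repeat a pose let the fingers close. It gives the time, the measured TCP pose, the force, the opening and the grip force at its end, in the units of the state.
- arm.state(): the state, without advancing time (a new reading comes with each control period).
- imaging.capture(name): name is "side" or "top" or "wrist"; returns a dict with "color" (400x640x3 uint8, red, green, blue), "camera_matrix" (3x3 intrinsics, pixels), "eye" and "rotation" of the camera in the world. Camera axes: x right, y up, looking along -z (the intrinsics and any distortion apply to the point x, -y, -z); pixel columns grow to the right and rows downward; lengths in m; the calibration is good to about 2 mm. A picture is of the moment at which its call begins. There is no depth.
- ticket.finish_job(): hands the job in; it is judged then, once.
The state is a dict: "time_s": time; "qpos": joint angles; "joint_vel": joint speeds; "joint_efforts": joint torques, N m; "ee_pos": TCP position; "tool_rot": TCP orientation; "contact_force": force on the tool from outside, world axes, zero at the start; "moment": the same for the moment, N m; "width": finger opening in m; "gripper_force": force on a finger pad.
Only numpy, scipy, OpenCV 4.12 (cv2) and the standard library are available. Lean on these libraries where they do the work, as an engineer would, in place of code of your own. Each camera call takes 0.05 s, during which the arm holds its last target. There are 200 camera calls.

## Working session

There is one attempt and no reset: what is moved stays moved. The work goes in short steps, Python scripts to look and compute and a tool call to move; the robot and the scene stay as the last step left them, time stands still between calls to the robot, and variables do not carry over. Pictures are saved under pics/ and viewed, at most 10 in all, crops included, and the job is handed in when it is done.

Besides the shell and the picture viewer there is one more tool, called after "Request:" as a command line: name --argument value ..., lists and objects as JSON in quotes. jog_arm: Moves the arm, as the interface text tells. Its arguments: {"type":"object","properties":{"commands":{"type":"array","items":{"type":"object","properties":{"dx":{"type":"number"},"dy":{"type":"number"},"dz":{"type":"number"},"ax":{"type":"number"},"ay":{"type":"number"},"az":{"type":"number"}}}},"hand":{"type":"number"},"newtons":{"type":"number"}},"required":["commands"]}

```bash
mkdir -p pics; python3 - <<'E'
from workcell import arm, imaging
import cv2,pickle
print(arm.state())
for n in("side","top"):
    c=imaging.capture(n); pickle.dump(c,open(f"pics/{n}0.pkl","wb"))
    cv2.imwrite(f"pics/{n}0.png",c["color"][:,:,::-1]); print(n,c["camera_matrix"],c["eye"],c["rotation"],[k for k in c])
E
```

```text
{'time_s': 0.0, 'qpos': array([-1.30027746e+00,  3.79410559e-01,  1.73478314e+00,  1.79105760e-05,
        1.02853463e+00, -3.33155745e-02]), 'joint_vel': array([ 1.22077590e-03,  6.96067041e-04,  1.21192217e-03, -9.32450751e-04,
       -9.68509037e-04, -6.96448304e-05]), 'joint_efforts': array([ 3.83524719e-03, -7.63708162e+01, -4.34359396e+01,  6.51724264e-02,
        4.24968742e-02, -6.78281913e-05]), 'ee_pos': array([ 0.20930563, -0.66754698,  0.2132857 ]), 'tool_rot': array([-3.14045812e+00, -5.31506883e-05,  3.03825158e-01]), 'contact_force': array([ 0.3977719 , -0.40001158,  0.18165892]), 'moment': array([-0.03941685, -0.00610482, -0.00213336]), 'gripper_force': 0.0, 'width': 0.09115710086069057}
side [[448.94861588   0.         321.29857591]
 [  0.         448.94861588 194.5945784 ]
 [  0.           0.           1.        ]] [0.19560002 0.83881877 0.66572512] [ 1.07698695 -0.02028056 -2.81448189] ['color', 'camera_matrix', 'eye', 'rotation']
top [[420.96983687   0.         313.82375522]
 [  0.         420.96983687 197.84640862]
 [  0.           0.           1.        ]] [ 0.38500518 -0.06077294  1.00598139] [ 0.10489688 -0.01769818 -1.58697416] ['color', 'camera_matrix', 'eye', 'rotation']
```

View pics/side0.png

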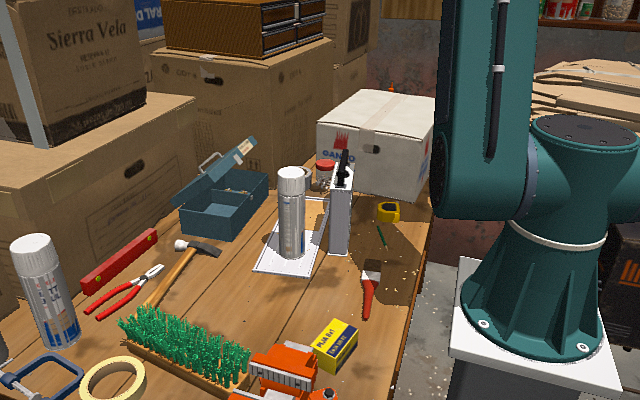

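View pics/top0.png

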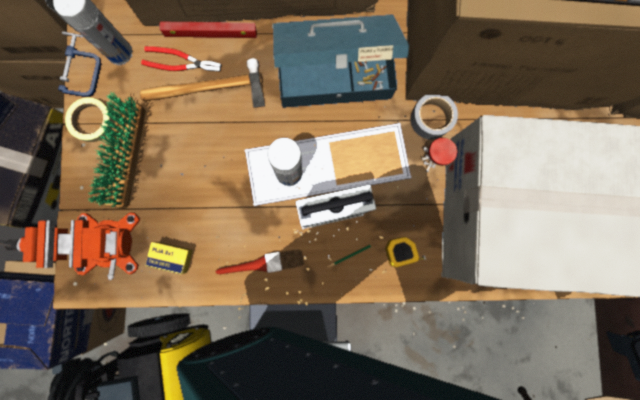

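The spray can (top ~285,150) stands in the left part of the tray and the liner in the right part. The tin (~336,205) stands in front of the tray's middle. I'll zoom in to measure.

```bash
python3 - <<'E'
import cv2
a=cv2.imread("pics/top0.png")[115:235,238:418]; cv2.imwrite("pics/topc.png",cv2.resize(a,None,fx=4.4,fy=4.4,interpolation=cv2.INTER_CUBIC))
a=cv2.imread("pics/side0.png")[125:285,240:390]; cv2.imwrite("pics/sidec.png",cv2.resize(a,None,fx=3.7,fy=3.7,interpolation=cv2.INTER_CUBIC))
E
```

```text
(no output)
```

View pics/topc.png

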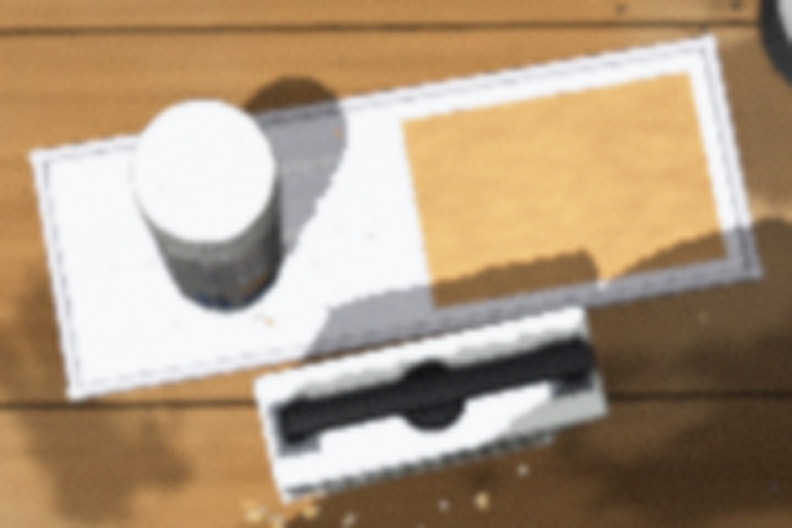

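View pics/sidec.png

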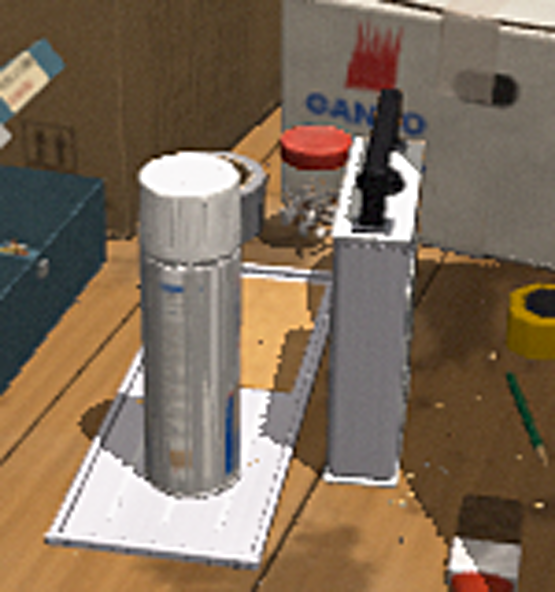

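```bash
cat > lib.py <<'E'
import numpy as np,pickle,cv2
from scipy.spatial.transform import Rotation as R
from scipy.optimize import least_squares
def proj(c,P):
    r=np.asarray(c["rotation"]); r=R.from_euler("xyz",r).as_matrix() if r.ndim==1 else r
    p=(np.atleast_2d(P)-c["eye"])@r*[1,-1,-1]
    p=p@c["camera_matrix"].T; return p[:,:2]/p[:,2:]
def pose(L,s):
    L=np.array(L,float); ca,sa=np.cos(s[2]),np.sin(s[2])
    return np.c_[s[0]+ca*L[:,0]-sa*L[:,1],s[1]+sa*L[:,0]+ca*L[:,1],L[:,2]]
def fit(obs,s0):
    f=lambda s:np.concatenate([(proj(c,pose(L,s))-uv).ravel() for c,L,uv in obs])
    r=least_squares(f,s0,loss="soft_l1"); return r.x,f(r.x)
E
python3 - <<'E'
from lib import *
T=pickle.load(open("pics/top0.pkl","rb"));S=pickle.load(open("pics/side0.pkl","rb"))
t=lambda a:np.array(a)/4.4+[237.6,114.6]
s=lambda a:np.array(a)/3.7+[239.6,124.6]
np.set_printoptions(precision=3,suppress=True)
x,e=fit([(T,[(-.0685,.191,.008),(-.0685,-.191,.008),(.0685,-.191,.008),(.0685,.191,.008)],t([(72,398),(760,275),(713,38),(33,152)])),
 (S,[(-.0685,.191,.008),(.0685,.191,.008)],s([(253,555),(48,538)]))],[.55,-.05,0]);print("tray",x,e)
tray=x
x,e=fit([(T,[(.025,.075,.19),(.025,-.075,.19),(-.025,-.075,.19)],t([(255,380),(583,308),(605,412)])),
 (S,[(-.025,.075,0),(.025,.075,0),(.025,.075,.19),(-.025,.075,.19)],s([(398,484),(325,479),(331,237),(412,240)]))],[.45,-.1,0]);print("tin",x,e)
tin=x
c,e=fit([(T,[(0,0,.225)],t([(204,171)])),(S,[(0,0,.225)],s([(191,178)]))],[.5,.05,0]);print("can",c,e)
ti=lambda P:(R.from_euler('z',-tray[2]).as_matrix()[:2,:2]@(np.array(P)[:,:2]-tray[:2]).T).T
print("in tray: can",ti([c[:2]]),"tin",ti([tin[:2]]),"dyaw",np.degrees(tin[2]-tray[2]))
print("tin corners in tray",ti(pose([(-.025,.075,0),(-.025,-.075,0),(.025,-.075,0),(.025,.075,0)],tin)))
print("handle",pose([(0,0,.226),(0,.04,.226),(0,-.04,.226)],tin))
E
```

```text
tray [ 0.573 -0.115  0.16 ] [-0.133 -0.069  0.568  0.342  0.087 -0.537 -0.458 -0.012  1.075  1.245
 -0.7   -1.203]
tin [ 0.456 -0.119  0.214] [-0.247  0.311 -0.184 -0.572  1.003  0.558 -0.206  1.094 -0.401  0.777
  0.148 -1.135 -0.069 -0.425]
can [ 0.551 -0.021  0.   ] [-0.162  0.377 -0.335 -1.331]
in tray: can [[-0.006  0.097]] tin [[-0.116  0.015]] dyaw 3.0712521180645718
tin corners in tray [[-0.145  0.088]
 [-0.137 -0.062]
 [-0.087 -0.059]
 [-0.095  0.091]]
handle [[ 0.456 -0.119  0.226]
 [ 0.447 -0.08   0.226]
 [ 0.464 -0.158  0.226]]
```

```bash
python3 - <<'E'
from lib import *
T=pickle.load(open("pics/top0.pkl","rb"));S=pickle.load(open("pics/side0.pkl","rb"))
def tri(a,b):
    r=least_squares(lambda p:np.r_[proj(T,p)[0]-a,proj(S,p)[0]-b],[.4,-.4,.2]); return r.x.round(3),r.fun.round(1)
print(tri((473,285),(432,155)),tri((481,117),(318,124)))
print(proj(T,[.209,-.668,.214]),proj(S,[.209,-.668,.214]))
E
```

```text
(array([ 0.286, -0.393,  0.157]), array([ 0.8,  4.5, -6.7,  0.3])) (array([ 0.624, -0.409,  0.203]), array([ 0.2,  0.7, -1.1, -0.2]))
[[635.07772824 332.24259789]] [[461.61599551 111.93506183]]
```

```bash
cat >> lib.py <<'E'
import json
TIN=np.array([.456,-.119,.214]); TRAY=np.array([.573,-.115,.160])
def down(yaw): return R.from_euler("xyz",[np.pi,0,yaw])
def load(): return pickle.load(open("cmd.pkl","rb"))
def sync():
    from workcell import arm
    s=arm.state(); c=(np.array(s["ee_pos"]),R.from_euler("xyz",s["tool_rot"]).as_matrix()); pickle.dump(c,open("cmd.pkl","wb")); return s
def emit(poses):
    """poses: one (pos,Rot) per row; prints calls of <=12 rows, relative to commanded pose"""
    p0,r0=load(); r0=R.from_matrix(r0)
    for i in range(0,len(poses),12):
        rows=[]
        for p,r in poses[i:i+12]:
            d=np.round(r0.inv().apply(np.array(p)-p0),4); a=np.round((r0.inv()*r).as_rotvec(),3)
            rows.append({k:float(v) for k,v in zip(("dx","dy","dz","ax","ay","az"),[*d,*a]) if v})
        print(json.dumps(rows).replace(" ",""))
        p0,r0=p0+r0.apply(d),r0*R.from_rotvec(a)
    pickle.dump((p0,r0.as_matrix()),open("cmd.pkl","wb"))
def lerp(A,B,n):
    w=(A[1].inv()*B[1]).as_rotvec()
    return [(A[0]+(B[0]-A[0])*k/n,A[1]*R.from_rotvec(w*k/n)) for k in range(1,n+1)]
E
python3 - <<'E'
from lib import *
sync(); p,r=load(); A=(p,R.from_matrix(r))
B=(p+[0,0,.13],A[1]); C=(np.r_[pose([(0,.036,0)],TIN)[0][:2],.30],down(TIN[2]+np.pi/2))
print(C[0]); emit(lerp(A,B,4)+lerp(B,C,20))
E
```

```text
[ 0.44835467 -0.08382119  0.3       ]
[{"dz":-0.0325},{"dy":-0.0001,"dz":-0.065},{"dy":-0.0001,"dz":-0.0975},{"dy":-0.0001,"dz":-0.13},{"dx":0.0201,"dy":-0.0244,"dz":-0.1278,"az":-0.074},{"dx":0.0403,"dy":-0.0487,"dz":-0.1256,"az":-0.148},{"dx":0.0604,"dy":-0.073,"dz":-0.1234,"az":-0.222},{"dx":0.0806,"dy":-0.0972,"dz":-0.1212,"az":-0.296},{"dx":0.1007,"dy":-0.1215,"dz":-0.119,"az":-0.37},{"dx":0.1208,"dy":-0.1458,"dz":-0.1168,"az":-0.444},{"dx":0.141,"dy":-0.17,"dz":-0.1147,"az":-0.518},{"dx":0.1611,"dy":-0.1943,"dz":-0.1125,"az":-0.592}]
[{"dx":0.0303,"dy":-0.0089,"dz":0.0022,"az":-0.074},{"dx":0.0605,"dy":-0.0178,"dz":0.0044,"az":-0.148},{"dx":0.0908,"dy":-0.0267,"dz":0.0066,"ay":-0.001,"az":-0.223},{"dx":0.121,"dy":-0.0356,"dz":0.0088,"ay":-0.001,"az":-0.297},{"dx":0.1513,"dy":-0.0445,"dz":0.011,"ay":-0.001,"az":-0.371},{"dx":0.1816,"dy":-0.0534,"dz":0.0132,"ay":-0.001,"az":-0.445},{"dx":0.2118,"dy":-0.0623,"dz":0.0154,"ay":-0.001,"az":-0.519},{"dx":0.2421,"dy":-0.0712,"dz":0.0176,"ay":-0.001,"az":-0.593},{"dx":0.2723,"dy":-0.0802,"dz":0.0198,"ay":-0.001,"az":-0.667},{"dx":0.3026,"dy":-0.0891,"dz":0.022,"ay":-0.001,"az":-0.741},{"dx":0.3328,"dy":-0.098,"dz":0.0242,"ax":-0.001,"ay":-0.001,"az":-0.815},{"dx":0.3631,"dy":-0.1069,"dz":0.0263,"ax":-0.001,"ay":-0.001,"az":-0.889}]
```

Request:
jog_arm --commands '[{"dz": -0.0325}, {"dz": -0.065}, {"dz": -0.0975}, {"dz": -0.13}, {"dx": 0.02, "dy": -0.0244, "dz": -0.128, "az": -0.074}, {"dx": 0.04, "dy": -0.0487, "dz": -0.1256, "az": -0.148}, {"dx": 0.06, "dy": -0.073, "dz": -0.1234, "az": -0.222}, {"dx": 0.08, "dy": -0.0972, "dz": -0.1212, "az": -0.296}, {"dx": 0.1, "dy": -0.1215, "dz": -0.119, "az": -0.37}, {"dx": 0.12, "dy": -0.1458, "dz": -0.1168, "az": -0.444}, {"dx": 0.141, "dy": -0.17, "dz": -0.1147, "az": -0.518}, {"dx": 0.161, "dy": -0.1943, "dz": -0.1125, "az": -0.592}]' --hand 1

```text
$.commands[0]: bad value
```

Request:
jog_arm --commands '[{"dx": 0.03, "dy": -0.009, "dz": 0.002, "az": -0.074}, {"dx": 0.06, "dy": -0.018, "dz": 0.004, "az": -0.148}, {"dx": 0.09, "dy": -0.027, "dz": 0.007, "az": -0.223}, {"dx": 0.121, "dy": -0.036, "dz": 0.009, "az": -0.297}, {"dx": 0.151, "dy": -0.0445, "dz": 0.011, "az": -0.371}, {"dx": 0.181, "dy": -0.0534, "dz": 0.013, "az": -0.445}, {"dx": 0.211, "dy": -0.0623, "dz": 0.015, "az": -0.519}, {"dx": 0.242, "dy": -0.0712, "dz": 0.0176, "az": -0.593}, {"dx": 0.272, "dy": -0.08, "dz": 0.02, "az": -0.667}, {"dx": 0.302, "dy": -0.089, "dz": 0.022, "az": -0.741}, {"dx": 0.333, "dy": -0.098, "dz": 0.024, "az": -0.815}, {"dx": 0.3631, "dy": -0.107, "dz": 0.0263, "az": -0.889}]'

```text
$.commands[0]: bad value
```

Request:
jog_arm --commands '[{}, {}]'

```text
$.commands[0]: bad value
```

```bash
python3 - <<'E'
from lib import *
from workcell import imaging
print(load()[0]); s=sync(); print(s["time_s"],s["ee_pos"],s["tool_rot"],s["qpos"])
c=imaging.capture("wrist"); pickle.dump(c,open("pics/w1.pkl","wb")); cv2.imwrite("pics/w1.png",c["color"][:,:,::-1])
for y in(.07,-.07): print(proj(c,pose([(.025,y,.19),(-.025,y,.19),(0,y,.2325)],TIN)))
E
```

```text
[ 0.44833045 -0.08379853  0.30004864]
0.1 [ 0.20928656 -0.66759373  0.21334284] [-3.14055847e+00 -8.99395340e-06  3.03837044e-01] [-1.30030592e+00  3.79367528e-01  1.73472852e+00 -2.97606907e-05
  1.02853052e+00 -3.33312719e-02]
[[-1380.23555419 -1117.3412045 ]
 [-1219.19314868  -839.29224623]
 [-2282.70273485 -1636.26349171]]
[[ -887.15265858 -1041.77530923]
 [ -779.41468771  -778.17663023]
 [-1504.52795963 -1501.25455955]]
```

View pics/w1.png

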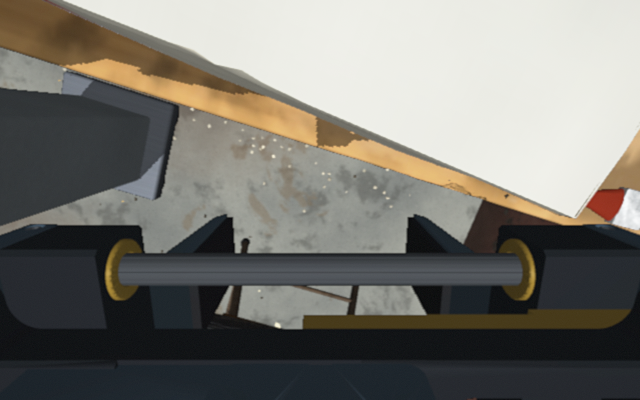

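The calls were refused because every row needs all six keys, so the arm has not moved. The picture shows the open fingers beside the white box. I'll send them again in full.

Request:
jog_arm --commands '[{"dx": 0, "dy": 0, "dz": -0.0325, "ax": 0, "ay": 0, "az": 0}, {"dx": 0, "dy": 0, "dz": -0.065, "ax": 0, "ay": 0, "az": 0}, {"dx": 0, "dy": 0, "dz": -0.0975, "ax": 0, "ay": 0, "az": 0}, {"dx": 0, "dy": 0, "dz": -0.13, "ax": 0, "ay": 0, "az": 0}, {"dx": 0.02, "dy": -0.0244, "dz": -0.128, "ax": 0, "ay": 0, "az": -0.074}, {"dx": 0.04, "dy": -0.0487, "dz": -0.1256, "ax": 0, "ay": 0, "az": -0.148}, {"dx": 0.06, "dy": -0.073, "dz": -0.1234, "ax": 0, "ay": 0, "az": -0.222}, {"dx": 0.08, "dy": -0.0972, "dz": -0.1212, "ax": 0, "ay": 0, "az": -0.296}, {"dx": 0.1, "dy": -0.1215, "dz": -0.119, "ax": 0, "ay": 0, "az": -0.37}, {"dx": 0.12, "dy": -0.1458, "dz": -0.1168, "ax": 0, "ay": 0, "az": -0.444}, {"dx": 0.141, "dy": -0.17, "dz": -0.1147, "ax": 0, "ay": 0, "az": -0.518}, {"dx": 0.161, "dy": -0.1943, "dz": -0.1125, "ax": 0, "ay": 0, "az": -0.592}]' --hand 1

```text
time_s: 1.15
ee_pos: [0.3052, -0.4328, 0.3261]
tool_rot: [-3.141, -0.0, 0.899]
contact_force: [0.4, -0.2, 1.1]
width: 0.0909
gripper_force: 0.0
```

Request:
jog_arm --commands '[{"dx": 0.03, "dy": -0.009, "dz": 0.002, "ax": 0, "ay": 0, "az": -0.074}, {"dx": 0.06, "dy": -0.018, "dz": 0.004, "ax": 0, "ay": 0, "az": -0.148}, {"dx": 0.09, "dy": -0.027, "dz": 0.007, "ax": 0, "ay": 0, "az": -0.223}, {"dx": 0.121, "dy": -0.036, "dz": 0.009, "ax": 0, "ay": 0, "az": -0.297}, {"dx": 0.151, "dy": -0.0445, "dz": 0.011, "ax": 0, "ay": 0, "az": -0.371}, {"dx": 0.181, "dy": -0.0534, "dz": 0.013, "ax": 0, "ay": 0, "az": -0.445}, {"dx": 0.211, "dy": -0.0623, "dz": 0.015, "ax": 0, "ay": 0, "az": -0.519}, {"dx": 0.242, "dy": -0.0712, "dz": 0.0176, "ax": 0, "ay": 0, "az": -0.593}, {"dx": 0.272, "dy": -0.08, "dz": 0.02, "ax": 0, "ay": 0, "az": -0.667}, {"dx": 0.302, "dy": -0.089, "dz": 0.022, "ax": 0, "ay": 0, "az": -0.741}, {"dx": 0.333, "dy": -0.098, "dz": 0.024, "ax": 0, "ay": 0, "az": -0.815}, {"dx": 0.363, "dy": -0.107, "dz": 0.026, "ax": 0, "ay": 0, "az": -0.889}]'

```text
time_s: 2.15
ee_pos: [0.4484, -0.0825, 0.3004]
tool_rot: [3.141, 0.0, 1.789]
contact_force: [1.2, -1.4, 1.2]
width: 0.0912
gripper_force: 0.0
```

Request:
jog_arm --commands '[{"dx": 0, "dy": 0, "dz": 0, "ax": 0, "ay": 0, "az": 0}, {"dx": 0, "dy": 0, "dz": 0, "ax": 0, "ay": 0, "az": 0}]'

```text
time_s: 2.32
ee_pos: [0.4483, -0.083, 0.3002]
tool_rot: [-3.141, -0.0, 1.787]
contact_force: [-1.3, -0.2, 0.1]
width: 0.0913
gripper_force: 0.0
```

```bash
sed -i 's/ if v})/})/' lib.py; python3 - <<'E'
from lib import *
from workcell import imaging
s=sync(); print(s["time_s"],s["ee_pos"],s["tool_rot"],s["qpos"])
c=imaging.capture("wrist"); pickle.dump(c,open("pics/w2.pkl","wb")); im=c["color"][:,:,::-1].copy()
for y in(.075,-.075):
    for u,v in proj(c,pose([(.025,y,.19),(-.025,y,.19),(0,y*.7,.2325)],TIN)): cv2.circle(im,(int(u),int(v)),3,(0,0,255),-1)
cv2.imwrite("pics/w2.png",im)
E
```

```text
2.3167 [ 0.44831895 -0.08298892  0.30020797] [-3.14111771e+00 -1.93277456e-04  1.78735199e+00] [-2.34146007e-01 -1.33026062e-01  2.14454543e+00 -3.63726931e-05
  1.13058499e+00 -4.50686208e-01]
```

View pics/w2.png

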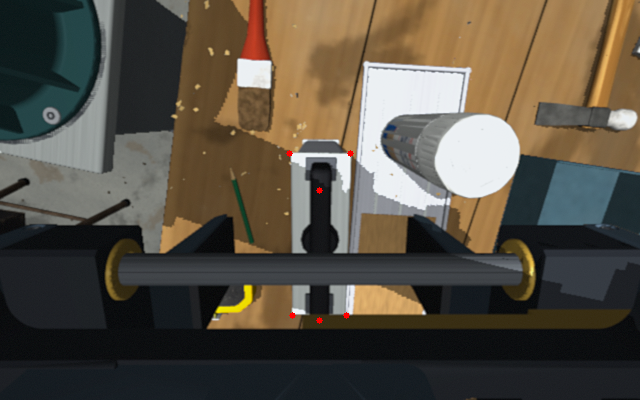

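The overlay fits: the bar (column 320) is centred between the fingers and the tin edges match the projected points. I'll descend and grip.

Request:
jog_arm --commands '[{"dx": 0, "dy": 0, "dz": 0.02, "ax": 0, "ay": 0, "az": 0}, {"dx": 0, "dy": 0, "dz": 0.045, "ax": 0, "ay": 0, "az": 0}, {"dx": 0, "dy": 0, "dz": 0.07, "ax": 0, "ay": 0, "az": 0}, {"dx": 0, "dy": 0, "dz": 0.085, "ax": 0, "ay": 0, "az": 0}, {"dx": 0, "dy": 0, "dz": 0.091, "ax": 0, "ay": 0, "az": 0}, {"dx": 0, "dy": 0, "dz": 0.091, "ax": 0, "ay": 0, "az": 0}]'

```text
time_s: 2.87
ee_pos: [0.4473, -0.0848, 0.2084]
tool_rot: [-3.14, -0.001, 1.783]
contact_force: [-0.7, 0.4, -0.4]
width: 0.0914
gripper_force: 0.0
```

Request:
jog_arm --commands '[{"dx": 0, "dy": 0, "dz": 0, "ax": 0, "ay": 0, "az": 0}, {"dx": 0, "dy": 0, "dz": 0, "ax": 0, "ay": 0, "az": 0}, {"dx": 0, "dy": 0, "dz": 0, "ax": 0, "ay": 0, "az": 0}, {"dx": 0, "dy": 0, "dz": 0, "ax": 0, "ay": 0, "az": 0}, {"dx": 0, "dy": 0, "dz": 0, "ax": 0, "ay": 0, "az": 0}, {"dx": 0, "dy": 0, "dz": 0, "ax": 0, "ay": 0, "az": 0}, {"dx": 0, "dy": 0, "dz": 0, "ax": 0, "ay": 0, "az": 0}, {"dx": 0, "dy": 0, "dz": 0, "ax": 0, "ay": 0, "az": 0}, {"dx": 0, "dy": 0, "dz": 0, "ax": 0, "ay": 0, "az": 0}, {"dx": 0, "dy": 0, "dz": 0, "ax": 0, "ay": 0, "az": 0}]' --hand 0 --newtons 45

```text
time_s: 3.7
ee_pos: [0.4482, -0.0841, 0.2094]
tool_rot: [-3.142, -0.0, 1.785]
contact_force: [-1.1, 0.2, 0.7]
width: 0.0277
gripper_force: 0.0
```

```bash
cat >> lib.py <<'E'
def tinR(yaw,th,ph): return R.from_euler("z",yaw)*R.from_euler("x",th)*R.from_euler("y",-ph)
def pivot_poses(c,P,rots,tool0,tin0):
    """tool poses for tin rotations, local point c kept at P; tool rigid on tin; tin0=(pos,Rot) at grasp"""
    gp=tin0[1].inv().apply(tool0[0]-tin0[0]); gr=tin0[1].inv()*tool0[1]
    return [(P+r.apply(gp-np.array(c)),r*gr) for r in rots]
E
python3 - <<'E'
from lib import *
s=sync(); print(s["ee_pos"],s["tool_rot"],s["width"])
p,r=load(); tool0=(p,R.from_matrix(r)); tin0=(np.r_[TIN[:2],0],R.from_euler("z",TIN[2]))
c=[-.025,-.075,0]; P=tin0[0]+tin0[1].apply(c)
d=np.radians; Y0=TIN[2]; Y1=TRAY[2]-d(47)
sm=lambda k,n:(1-np.cos(np.pi*k/n))/2
rots=[tinR(Y0,d(12)*sm(k,12),d(5)*sm(k,12)) for k in range(1,13)]
rots+=[tinR(Y0+(Y1-Y0)*sm(k,24),d(12),d(5)) for k in range(1,25)]
pickle.dump((tool0[0],tool0[1].as_matrix(),P),open("g1.pkl","wb"))
emit(pivot_poses(c,P,rots,tool0,tin0)); print(P)
E
```

```text
[ 0.44821821 -0.08411165  0.20942824] [-3.14157791e+00 -1.79122653e-06  1.78486442e+00] 0.027691595581990774
[{"dx":-0.0007,"dy":-0.0003,"dz":-0.0004,"ax":-0.001,"ay":0.004,"az":0.0},{"dx":-0.003,"dy":-0.0012,"dz":-0.0017,"ax":-0.006,"ay":0.014,"az":0.0},{"dx":-0.0065,"dy":-0.0027,"dz":-0.0036,"ax":-0.013,"ay":0.031,"az":0.0},{"dx":-0.0111,"dy":-0.0046,"dz":-0.006,"ax":-0.022,"ay":0.052,"az":0.001},{"dx":-0.0166,"dy":-0.0068,"dz":-0.0086,"ax":-0.032,"ay":0.078,"az":0.001},{"dx":-0.0226,"dy":-0.0092,"dz":-0.0113,"ax":-0.044,"ay":0.105,"az":0.002},{"dx":-0.0286,"dy":-0.0115,"dz":-0.0138,"ax":-0.055,"ay":0.132,"az":0.004},{"dx":-0.0343,"dy":-0.0138,"dz":-0.0159,"ax":-0.065,"ay":0.157,"az":0.005},{"dx":-0.0392,"dy":-0.0157,"dz":-0.0176,"ax":-0.074,"ay":0.179,"az":0.007},{"dx":-0.043,"dy":-0.0171,"dz":-0.0188,"ax":-0.081,"ay":0.195,"az":0.008},{"dx":-0.0454,"dy":-0.018,"dz":-0.0195,"ax":-0.085,"ay":0.206,"az":0.009},{"dx":-0.0462,"dy":-0.0184,"dz":-0.0198,"ax":-0.087,"ay":0.209,"az":0.009}]
[{"dx":-0.0001,"dy":0.0003,"dz":0.0,"ax":-0.001,"ay":-0.0,"az":0.004},{"dx":-0.0001,"dy":0.001,"dz"
[... 1005 characters left out ...]
dx":-0.0028,"dy":0.0138,"dz":0.0006,"ax":-0.045,"ay":-0.019,"az":0.213},{"dx":-0.0038,"dy":0.0167,"dz":0.0007,"ax":-0.055,"ay":-0.023,"az":0.259},{"dx":-0.0049,"dy":0.0193,"dz":0.0007,"ax":-0.064,"ay":-0.026,"az":0.301},{"dx":-0.0059,"dy":0.0216,"dz":0.0006,"ax":-0.072,"ay":-0.03,"az":0.338},{"dx":-0.0068,"dy":0.0234,"dz":0.0006,"ax":-0.079,"ay":-0.032,"az":0.369},{"dx":-0.0075,"dy":0.0249,"dz":0.0006,"ax":-0.084,"ay":-0.035,"az":0.394},{"dx":-0.0081,"dy":0.0259,"dz":0.0006,"ax":-0.088,"ay":-0.036,"az":0.412},{"dx":-0.0085,"dy":0.0265,"dz":0.0005,"ax":-0.09,"ay":-0.037,"az":0.422},{"dx":-0.0086,"dy":0.0267,"dz":0.0005,"ax":-0.091,"ay":-0.037,"az":0.426}]
[ 0.44749804 -0.19759845  0.        ]
```

Request:
jog_arm --commands '[{"dx": 0, "dy": 0, "dz": 0, "ax": 0, "ay": 0, "az": 0}, {"dx": 0, "dy": 0, "dz": 0, "ax": 0, "ay": 0, "az": 0}, {"dx": 0, "dy": 0, "dz": 0, "ax": 0, "ay": 0, "az": 0}, {"dx": 0, "dy": 0, "dz": 0, "ax": 0, "ay": 0, "az": 0}, {"dx": 0, "dy": 0, "dz": 0, "ax": 0, "ay": 0, "az": 0}]'

```text
time_s: 4.12
ee_pos: [0.4482, -0.0841, 0.2094]
tool_rot: [-3.141, -0.0, 1.785]
contact_force: [0.1, -0.1, -0.4]
width: 0.0159
gripper_force: 45.0
```

Request:
jog_arm --commands '[{"dx": -0.0007, "dy": -0.0003, "dz": -0.0004, "ax": -0.001, "ay": 0.004, "az": 0}, {"dx": -0.003, "dy": -0.0012, "dz": -0.0017, "ax": -0.006, "ay": 0.014, "az": 0}, {"dx": -0.0065, "dy": -0.0027, "dz": -0.0036, "ax": -0.013, "ay": 0.031, "az": 0}, {"dx": -0.0111, "dy": -0.0046, "dz": -0.006, "ax": -0.022, "ay": 0.052, "az": 0.001}]'

```text
time_s: 4.45
ee_pos: [0.4456, -0.0958, 0.2151]
tool_rot: [3.12, -0.054, 1.785]
contact_force: [0.6, 1.1, -9.5]
width: 0.0156
gripper_force: 45.0
```

```bash
cat > p1.py <<'E'
from lib import *
p,r,P=pickle.load(open("g1.pkl","rb")); tool0=(p,R.from_matrix(r)); tin0=(np.r_[TIN[:2],0],R.from_euler("z",TIN[2]))
c=[-.025,-.075,0]; d=np.radians; Y0=TIN[2]; Y1=TRAY[2]-d(47)
sm=lambda k,n:(1-np.cos(np.pi*k/n))/2
def setcmd(row):
    q=tool0[1]*R.from_rotvec(row[3:]); pickle.dump((tool0[0]+tool0[1].apply(row[:3]),q.as_matrix()),open("cmd.pkl","wb"))
E
python3 - <<'E'
from p1 import *
setcmd([-.0111,-.0046,-.006,-.022,.052,.001])
rots=[tinR(Y0,d(12)*sm(k,12),d(5)*sm(k,12)) for k in (5,6,7,8,9,10,11,12,12,12,12,12)]
rots+=[tinR(Y0+(Y1-Y0)*sm(k,24),d(12),d(5)) for k in range(1,25)]
emit(pivot_poses(c,P,rots,tool0,tin0))
E
```

```text
[{"dx":-0.0054,"dy":-0.0021,"dz":-0.003,"ax":-0.01,"ay":0.026,"az":0.0},{"dx":-0.0112,"dy":-0.0044,"dz":-0.006,"ax":-0.022,"ay":0.053,"az":0.001},{"dx":-0.0171,"dy":-0.0067,"dz":-0.0088,"ax":-0.033,"ay":0.08,"az":0.003},{"dx":-0.0227,"dy":-0.0089,"dz":-0.0113,"ax":-0.043,"ay":0.105,"az":0.004},{"dx":-0.0275,"dy":-0.0108,"dz":-0.0133,"ax":-0.052,"ay":0.127,"az":0.006},{"dx":-0.0312,"dy":-0.0122,"dz":-0.0147,"ax":-0.059,"ay":0.143,"az":0.007},{"dx":-0.0336,"dy":-0.0131,"dz":-0.0156,"ax":-0.064,"ay":0.154,"az":0.008},{"dx":-0.0344,"dy":-0.0134,"dz":-0.0159,"ax":-0.065,"ay":0.157,"az":0.008},{"dx":-0.0344,"dy":-0.0134,"dz":-0.0159,"ax":-0.065,"ay":0.157,"az":0.008},{"dx":-0.0344,"dy":-0.0134,"dz":-0.0159,"ax":-0.065,"ay":0.157,"az":0.008},{"dx":-0.0344,"dy":-0.0134,"dz":-0.0159,"ax":-0.065,"ay":0.157,"az":0.008},{"dx":-0.0344,"dy":-0.0134,"dz":-0.0159,"ax":-0.065,"ay":0.157,"az":0.008}]
[{"dx":-0.0,"dy":0.0003,"dz":0.0,"ax":-0.001,"ay":-0.0,"az":0.004},{"dx":-0.0001,"dy":0.001,"dz":0.0001,"ax":-0.003,"ay":-0.001,"az":0.015},{"dx":-0.0002,"dy":0.0021,"dz":0.0001,"ax":-0.007,"ay":-0.003,"a
[... 858 characters left out ...]
"ax":-0.035,"ay":-0.014,"az":0.163},{"dx":-0.0029,"dy":0.0138,"dz":0.0006,"ax":-0.045,"ay":-0.019,"az":0.213},{"dx":-0.0039,"dy":0.0167,"dz":0.0006,"ax":-0.055,"ay":-0.023,"az":0.259},{"dx":-0.0049,"dy":0.0193,"dz":0.0007,"ax":-0.064,"ay":-0.026,"az":0.301},{"dx":-0.0059,"dy":0.0215,"dz":0.0006,"ax":-0.072,"ay":-0.03,"az":0.338},{"dx":-0.0068,"dy":0.0234,"dz":0.0006,"ax":-0.079,"ay":-0.032,"az":0.369},{"dx":-0.0076,"dy":0.0248,"dz":0.0006,"ax":-0.084,"ay":-0.034,"az":0.394},{"dx":-0.0082,"dy":0.0259,"dz":0.0005,"ax":-0.088,"ay":-0.036,"az":0.412},{"dx":-0.0085,"dy":0.0265,"dz":0.0005,"ax":-0.09,"ay":-0.037,"az":0.422},{"dx":-0.0086,"dy":0.0267,"dz":0.0005,"ax":-0.091,"ay":-0.037,"az":0.426}]
```

Request:
jog_arm --commands '[{"dx": -0.0054, "dy": -0.0021, "dz": -0.003, "ax": -0.01, "ay": 0.026, "az": 0}, {"dx": -0.0112, "dy": -0.0044, "dz": -0.006, "ax": -0.022, "ay": 0.053, "az": 0.001}, {"dx": -0.0171, "dy": -0.0067, "dz": -0.0088, "ax": -0.033, "ay": 0.08, "az": 0.003}, {"dx": -0.0227, "dy": -0.0089, "dz": -0.0113, "ax": -0.043, "ay": 0.105, "az": 0.004}, {"dx": -0.0275, "dy": -0.0108, "dz": -0.0133, "ax": -0.052, "ay": 0.127, "az": 0.006}, {"dx": -0.0312, "dy": -0.0122, "dz": -0.0147, "ax": -0.059, "ay": 0.143, "az": 0.007}, {"dx": -0.0336, "dy": -0.0131, "dz": -0.0156, "ax": -0.064, "ay": 0.154, "az": 0.008}, {"dx": -0.0344, "dy": -0.0134, "dz": -0.0159, "ax": -0.065, "ay": 0.157, "az": 0.008}, {"dx": -0.0344, "dy": -0.0134, "dz": -0.0159, "ax": -0.065, "ay": 0.157, "az": 0.008}, {"dx": -0.0344, "dy": -0.0134, "dz": -0.0159, "ax": -0.065, "ay": 0.157, "az": 0.008}]'

```text
time_s: 5.28
ee_pos: [0.4397, -0.1331, 0.2287]
tool_rot: [3.055, -0.209, 1.785]
contact_force: [1.1, 0.3, -15.1]
width: 0.0157
gripper_force: 45.0
```

```bash
python3 - <<'E'
from lib import *
from workcell import imaging,arm
s=arm.state(); print(s["ee_pos"],s["tool_rot"],load()[0],s["contact_force"],s["moment"])
c=imaging.capture("side"); cv2.imwrite("pics/s2.png",cv2.resize(c["color"][100:300,220:420,::-1],None,fx=3,fy=3))
E
```

```text
[ 0.43966915 -0.13309288  0.22871264] [ 3.05527672 -0.2092396   1.78483252] [ 0.49214169 -0.1505881   0.22923335] [  1.14941971   0.31925993 -15.08052428] [-0.6869755  -0.20654241 -0.01119697]
```

View pics/s2.png

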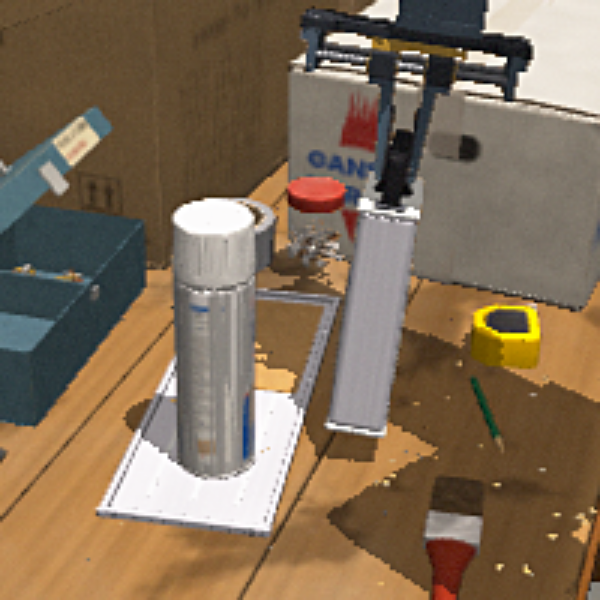

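The left end is raised and tipped towards the robot; its bottom edge is at about (355,430) in the crop. The force is close to the full weight, so I'll press down slightly to check that the corner is planted.

Request:
jog_arm --commands '[{"dx": -0.0002, "dy": -0.0001, "dz": 0.001, "ax": 0, "ay": 0, "az": 0}, {"dx": -0.0004, "dy": -0.0002, "dz": 0.0019, "ax": 0, "ay": 0, "az": 0}, {"dx": -0.0004, "dy": -0.0002, "dz": 0.0019, "ax": 0, "ay": 0, "az": 0}]'

```text
time_s: 5.58
ee_pos: [0.4407, -0.133, 0.2281]
tool_rot: [3.053, -0.209, 1.785]
contact_force: [-1.8, 3.8, 2.5]
width: 0.0157
gripper_force: 45.0
```

```bash
python3 - <<'E'
from workcell import arm
s=arm.state(); print(s["time_s"],s["ee_pos"],s["tool_rot"],s["contact_force"],s["moment"])
E
```

```text
5.5833 [ 0.44067447 -0.13301373  0.22810251] [ 3.05330812 -0.20917823  1.78548833] [-1.8158325   3.77693674  2.51431646] [0.61510177 0.38738329 0.04656488]
```

```bash
python3 - <<'E'
from p1 import *
A=pivot_poses(c,P,[tinR(Y0,d(12),d(5))],tool0,tin0)[0]
pickle.dump((A[0]+A[1].apply([-.0004,-.0002,.0019]),A[1].as_matrix()),open("cmd.pkl","wb")); print(A[0])
rots=[tinR(Y0+(Y1-Y0)*sm(k,24),d(12),d(5)) for k in range(1,25)]
emit(pivot_poses(c,P-[0,0,.0012],rots,tool0,tin0))
E
```

```text
[ 0.44011083 -0.13319956  0.22921207]
[{"dx":0.0001,"dy":0.0003,"dz":-0.0007,"ax":-0.001,"ay":-0.0,"az":0.004},{"dx":0.0,"dy":0.0011,"dz":-0.0007,"ax":-0.003,"ay":-0.001,"az":0.015},{"dx":-0.0001,"dy":0.0022,"dz":-0.0006,"ax":-0.007,"ay":-0.003,"az":0.032},{"dx":-0.0003,"dy":0.0039,"dz":-0.0005,"ax":-0.012,"ay":-0.005,"az":0.057},{"dx":-0.0007,"dy":0.0059,"dz":-0.0004,"ax":-0.019,"ay":-0.008,"az":0.088},{"dx":-0.0012,"dy":0.0083,"dz":-0.0003,"ax":-0.027,"ay":-0.011,"az":0.125},{"dx":-0.0018,"dy":0.011,"dz":-0.0002,"ax":-0.036,"ay":-0.015,"az":0.167},{"dx":-0.0027,"dy":0.0139,"dz":-0.0001,"ax":-0.045,"ay":-0.019,"az":0.213},{"dx":-0.0038,"dy":0.0171,"dz":-0.0001,"ax":-0.056,"ay":-0.023,"az":0.263},{"dx":-0.0051,"dy":0.0203,"dz":-0.0001,"ax":-0.067,"ay":-0.028,"az":0.316},{"dx":-0.0067,"dy":0.0236,"dz":-0.0001,"ax":-0.079,"ay":-0.032,"az":0.37},{"dx":-0.0085,"dy":0.0269,"dz":-0.0002,"ax":-0.091,"ay":-0.037,"az":0.426}]
[{"dx":-0.0004,"dy":0.0036,"dz":0.0002,"ax":-0.012,"ay":-0.005,"az":0.056},{"dx":-0.0011,"dy":0.0072,"dz":0.0004,"ax":-0.023,"ay":-0.01,"az":0.11},{"dx":-0.0019,"dy":0.0106,"dz":0.0005,"ax":-0.035,"ay":-0.015,"az":0.163},{"dx":-0.0029,"dy":0.0138,"dz":0.0006,"ax":-0.045,"ay":-0.019,"az":0.213},{"dx":-0.0039,"dy":0.0167,"dz":0.0006,"ax":-0.055,"ay":-0.023,"az":0.259},{"dx":-0.0049,"dy":0.0193,"dz":0.0006,"ax":-0.064,"ay":-0.027,"az":0.301},{"dx":-0.0059,"dy":0.0215,"dz":0.0006,"ax":-0.072,"ay":-0.03,"az":0.338},{"dx":-0.0068,"dy":0.0234,"dz":0.0006,"ax":-0.079,"ay":-0.033,"az":0.369},{"dx":-0.0075,"dy":0.0248,"dz":0.0005,"ax":-0.084,"ay":-0.035,"az":0.393},{"dx":-0.0081,"dy":0.0259,"dz":0.0005,"ax":-0.088,"ay":-0.036,"az":0.411},{"dx":-0.0085,"dy":0.0265,"dz":0.0005,"ax":-0.09,"ay":-0.037,"az":0.422},{"dx":-0.0086,"dy":0.0267,"dz":0.0005,"ax":-0.091,"ay":-0.038,"az":0.426}]
```

Request:
jog_arm --commands '[{"dx": 0.0001, "dy": 0.0003, "dz": -0.0007, "ax": -0.001, "ay": 0, "az": 0.004}, {"dx": 0, "dy": 0.0011, "dz": -0.0007, "ax": -0.003, "ay": -0.001, "az": 0.015}, {"dx": -0.0001, "dy": 0.0022, "dz": -0.0006, "ax": -0.007, "ay": -0.003, "az": 0.032}, {"dx": -0.0003, "dy": 0.0039, "dz": -0.0005, "ax": -0.012, "ay": -0.005, "az": 0.057}, {"dx": -0.0007, "dy": 0.0059, "dz": -0.0004, "ax": -0.019, "ay": -0.008, "az": 0.088}, {"dx": -0.0012, "dy": 0.0083, "dz": -0.0003, "ax": -0.027, "ay": -0.011, "az": 0.125}, {"dx": -0.0018, "dy": 0.011, "dz": -0.0002, "ax": -0.036, "ay": -0.015, "az": 0.167}, {"dx": -0.0027, "dy": 0.0139, "dz": -0.0001, "ax": -0.045, "ay": -0.019, "az": 0.213}, {"dx": -0.0038, "dy": 0.0171, "dz": -0.0001, "ax": -0.056, "ay": -0.023, "az": 0.263}, {"dx": -0.0051, "dy": 0.0203, "dz": -0.0001, "ax": -0.067, "ay": -0.028, "az": 0.316}, {"dx": -0.0067, "dy": 0.0236, "dz": -0.0001, "ax": -0.079, "ay": -0.032, "az": 0.37}, {"dx": -0.0085, "dy": 0.0269, "dz": -0.0002, "ax": -0.091, "ay": -0.037, "az": 0.426}]'

```text
time_s: 6.58
ee_pos: [0.4686, -0.1362, 0.2282]
tool_rot: [3.054, -0.21, 1.343]
contact_force: [-0.3, 3.8, 0.1]
width: 0.0158
gripper_force: 45.0
```

```bash
python3 - <<'E'
from lib import *
from workcell import arm,imaging
s=arm.state(); print(s["time_s"],s["ee_pos"],s["tool_rot"],s["contact_force"],s["moment"])
T=imaging.capture("top")["color"][115:235,238:418,::-1];S=imaging.capture("side")["color"][100:300,220:420,::-1]
cv2.imwrite("pics/m1.png",np.hstack([cv2.resize(T,(600,400)),cv2.resize(S,(200*2,400))])[:,200:])
E
```

```text
6.5833 [ 0.46857315 -0.13617759  0.2282266 ] [ 3.05385893 -0.20998427  1.34346022] [-0.31582964  3.79407654  0.07110535] [0.59194613 0.28256209 0.03204314]
```

View pics/m1.png

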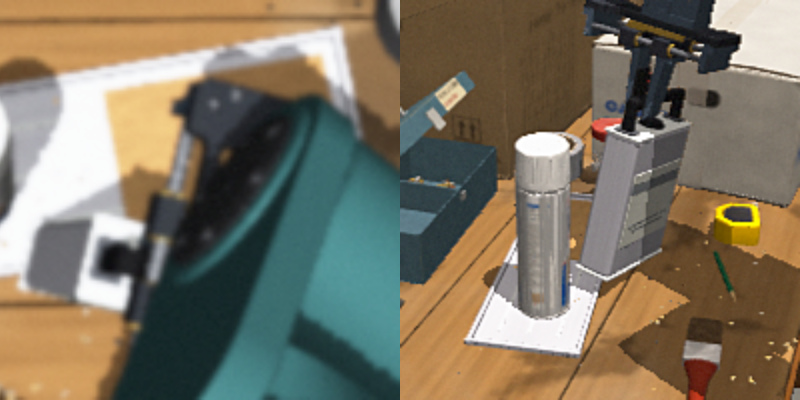

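The left end is over the rim, clear of the can, and the right corner still carries the load. I'll finish the swing.

Request:
jog_arm --commands '[{"dx": -0.0004, "dy": 0.0036, "dz": 0.0002, "ax": -0.012, "ay": -0.005, "az": 0.056}, {"dx": -0.0011, "dy": 0.0072, "dz": 0.0004, "ax": -0.023, "ay": -0.01, "az": 0.11}, {"dx": -0.0019, "dy": 0.0106, "dz": 0.0005, "ax": -0.035, "ay": -0.015, "az": 0.163}, {"dx": -0.0029, "dy": 0.0138, "dz": 0.0006, "ax": -0.045, "ay": -0.019, "az": 0.213}, {"dx": -0.0039, "dy": 0.0167, "dz": 0.0006, "ax": -0.055, "ay": -0.023, "az": 0.259}, {"dx": -0.0049, "dy": 0.0193, "dz": 0.0006, "ax": -0.064, "ay": -0.027, "az": 0.301}, {"dx": -0.0059, "dy": 0.0215, "dz": 0.0006, "ax": -0.072, "ay": -0.03, "az": 0.338}, {"dx": -0.0068, "dy": 0.0234, "dz": 0.0006, "ax": -0.079, "ay": -0.033, "az": 0.369}, {"dx": -0.0075, "dy": 0.0248, "dz": 0.0005, "ax": -0.084, "ay": -0.035, "az": 0.393}, {"dx": -0.0081, "dy": 0.0259, "dz": 0.0005, "ax": -0.088, "ay": -0.036, "az": 0.411}, {"dx": -0.0085, "dy": 0.0265, "dz": 0.0005, "ax": -0.09, "ay": -0.037, "az": 0.422}, {"dx": -0.0086, "dy": 0.0267, "dz": 0.0005, "ax": -0.091, "ay": -0.038, "az": 0.426}]'

```text
time_s: 7.68
ee_pos: [0.4924, -0.1507, 0.2282]
tool_rot: [3.054, -0.209, 0.911]
contact_force: [1.3, 3.1, 0.6]
width: 0.0156
gripper_force: 45.0
```

```bash
python3 - <<'E'
from p1 import *
from workcell import arm
s=arm.state(); print(s["ee_pos"],s["tool_rot"],load()[0],s["contact_force"])
NRx=(R.from_euler("z",-TRAY[2]).apply(P-np.r_[TRAY[:2],0]))[0]; print("NR x in tray",NRx)
al=np.arcsin(.008/(-.0685-NRx)); ax=R.from_euler("z",TRAY[2]).apply([0,1,0])
rest=R.from_rotvec(-al*ax)*R.from_euler("z",Y1); up=tinR(Y1,d(12),d(5)); w=(up.inv()*rest).as_rotvec()
print(np.degrees(al),np.degrees(w))
rots=[up*R.from_rotvec(w*k/10) for k in range(1,13)]
emit(pivot_poses(c,P-[0,0,.0012],rots,tool0,tin0))
E
```

```text
[ 0.49235647 -0.15070642  0.22821067] [ 3.05368374 -0.20905619  0.91057081] [ 0.49216046 -0.15062239  0.22798113] [1.32994164 3.09035773 0.59795173]
NR x in tray -0.1370583918509362
6.701045011745609 [-7.06337095  0.44700193  0.78658949]
[{"dx":0.0026,"dy":0.0,"dz":0.0014,"ax":0.001,"ay":-0.012,"az":-0.001},{"dx":0.0052,"dy":0.0,"dz":0.0028,"ax":0.002,"ay":-0.024,"az":-0.003},{"dx":0.0078,"dy":0.0,"dz":0.0043,"ax":0.003,"ay":-0.037,"az":-0.004},{"dx":0.0103,"dy":0.0,"dz":0.0058,"ax":0.003,"ay":-0.049,"az":-0.006},{"dx":0.0129,"dy":-0.0,"dz":0.0073,"ax":0.004,"ay":-0.061,"az":-0.007},{"dx":0.0154,"dy":-0.0,"dz":0.0088,"ax":0.005,"ay":-0.074,"az":-0.008},{"dx":0.0179,"dy":-0.0,"dz":0.0104,"ax":0.006,"ay":-0.086,"az":-0.01},{"dx":0.0204,"dy":-0.0001,"dz":0.0121,"ax":0.006,"ay":-0.098,"az":-0.011},{"dx":0.0228,"dy":-0.0001,"dz":0.0137,"ax":0.007,"ay":-0.111,"az":-0.012},{"dx":0.0253,"dy":-0.0001,"dz":0.0154,"ax":0.008,"ay":-0.123,"az":-0.014},{"dx":0.0277,"dy":-0.0002,"dz":0.0171,"ax":0.009,"ay":-0.135,"az":-0.015},{"dx":0.0301,"dy":-0.0002,"dz":0.0188,"ax":0.01,"ay":-0.148,"az":-0.017}]
```

Request:
jog_arm --commands '[{"dx": 0.0026, "dy": 0, "dz": 0.0014, "ax": 0.001, "ay": -0.012, "az": -0.001}, {"dx": 0.0052, "dy": 0, "dz": 0.0028, "ax": 0.002, "ay": -0.024, "az": -0.003}, {"dx": 0.0078, "dy": 0, "dz": 0.0043, "ax": 0.003, "ay": -0.037, "az": -0.004}, {"dx": 0.0103, "dy": 0, "dz": 0.0058, "ax": 0.003, "ay": -0.049, "az": -0.006}, {"dx": 0.0129, "dy": 0, "dz": 0.0073, "ax": 0.004, "ay": -0.061, "az": -0.007}, {"dx": 0.0154, "dy": 0, "dz": 0.0088, "ax": 0.005, "ay": -0.074, "az": -0.008}, {"dx": 0.0179, "dy": 0, "dz": 0.0104, "ax": 0.006, "ay": -0.086, "az": -0.01}, {"dx": 0.019, "dy": 0, "dz": 0.0112, "ax": 0.006, "ay": -0.092, "az": -0.01}]'

```text
time_s: 8.35
ee_pos: [0.5063, -0.1343, 0.2211]
tool_rot: [3.059, -0.115, 0.913]
contact_force: [2.2, 5.8, 4.9]
width: 0.016
gripper_force: 45.0
```

Request:
jog_arm --commands '[{"dx": 0.0013, "dy": 0, "dz": 0.0007, "ax": 0, "ay": -0.006, "az": 0}, {"dx": 0.0025, "dy": 0, "dz": 0.0014, "ax": 0, "ay": -0.012, "az": 0}, {"dx": 0.0038, "dy": 0, "dz": 0.0021, "ax": 0.001, "ay": -0.019, "az": -0.001}, {"dx": 0.0038, "dy": 0, "dz": 0.0021, "ax": 0.001, "ay": -0.019, "az": -0.001}]'

```text
time_s: 8.68
ee_pos: [0.509, -0.1313, 0.2196]
tool_rot: [3.06, -0.097, 0.913]
contact_force: [3.8, 5.5, 4.8]
width: 0.0156
gripper_force: 45.0
```

Request:
jog_arm --commands '[{"dx": 0.0013, "dy": 0, "dz": 0.0007, "ax": 0, "ay": -0.006, "az": 0}, {"dx": 0.0025, "dy": 0, "dz": 0.0015, "ax": 0, "ay": -0.012, "az": 0}, {"dx": 0.0025, "dy": 0, "dz": 0.0015, "ax": 0, "ay": -0.012, "az": 0}]'

```text
time_s: 8.93
ee_pos: [0.5108, -0.1295, 0.2189]
tool_rot: [3.06, -0.085, 0.912]
contact_force: [-2.3, 5.0, 14.0]
width: 0.0155
gripper_force: 45.0
```

```bash
python3 - <<'E'
from workcell import arm
s=arm.state(); print(s["ee_pos"],s["tool_rot"],s["contact_force"],s["moment"])
E
```

```text
[ 0.51077399 -0.12947131  0.21889185] [ 3.05986661 -0.084592    0.9117234 ] [-2.27153827  4.96461107 13.99023438] [ 1.16833876  0.62974855 -0.0028776 ]
```

Request:
jog_arm --commands '[{"dx": 0, "dy": 0, "dz": -0.0005, "ax": 0, "ay": 0, "az": 0}, {"dx": 0, "dy": 0, "dz": -0.001, "ax": 0, "ay": 0, "az": 0}, {"dx": 0, "dy": 0, "dz": -0.001, "ax": 0, "ay": 0, "az": 0}]'

```text
time_s: 9.18
ee_pos: [0.5099, -0.1295, 0.219]
tool_rot: [3.061, -0.085, 0.912]
contact_force: [-0.1, 4.2, 2.3]
width: 0.0157
gripper_force: 45.0
```

Request:
jog_arm --commands '[{"dx": 0, "dy": 0, "dz": 0, "ax": 0, "ay": 0, "az": 0}, {"dx": 0, "dy": 0, "dz": 0, "ax": 0, "ay": 0, "az": 0}, {"dx": 0, "dy": 0, "dz": 0, "ax": 0, "ay": 0, "az": 0}, {"dx": 0, "dy": 0, "dz": 0, "ax": 0, "ay": 0, "az": 0}, {"dx": 0, "dy": 0, "dz": 0, "ax": 0, "ay": 0, "az": 0}, {"dx": 0, "dy": 0, "dz": 0, "ax": 0, "ay": 0, "az": 0}, {"dx": 0, "dy": 0, "dz": 0, "ax": 0, "ay": 0, "az": 0}]' --hand 0.55

```text
time_s: 9.77
ee_pos: [0.5099, -0.1297, 0.2191]
tool_rot: [3.061, -0.085, 0.911]
contact_force: [-0.4, -0.1, 0.4]
width: 0.0504
gripper_force: 0.0
```

```bash
python3 - <<'E'
from lib import *
from workcell import arm,imaging
s=sync(); print(s["time_s"],s["ee_pos"],s["tool_rot"],s["contact_force"],s["width"])
for n in("side","top"): c=imaging.capture(n); pickle.dump(c,open(f"pics/{n}2.pkl","wb"))
S=pickle.load(open("pics/side2.pkl","rb"))["color"][90:290,240:440,::-1].copy(); cv2.imwrite("pics/s3.png",cv2.resize(S,(600,600),interpolation=cv2.INTER_CUBIC))
E
```

```text
9.7667 [ 0.50990457 -0.1297496   0.21912425] [ 3.06072835 -0.08524588  0.9112247 ] [-0.44993261 -0.09202543  0.41143188] 0.050418259644754715
```

View pics/s3.png

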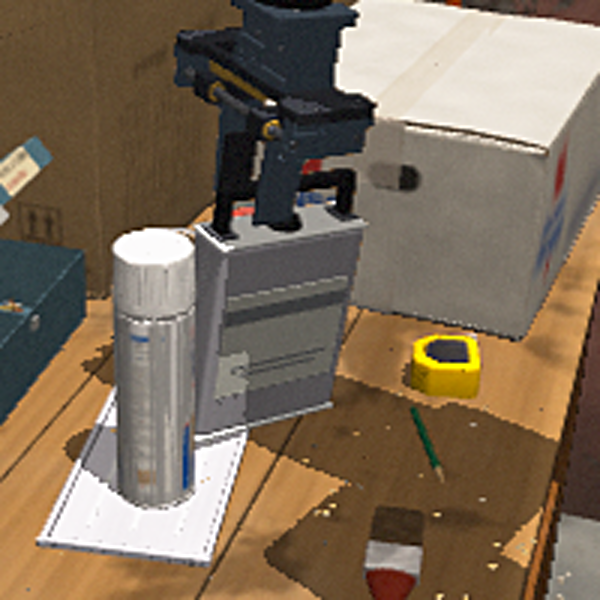

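The tin rests across the rim, released and stable: near-right bottom corner at crop (332,403), top corners at (197,225) and (370,222). I'll check these against the model.

```bash
python3 - <<'E'
from p1 import *
S=pickle.load(open("pics/side2.pkl","rb"))
al=d(6.7); ax=R.from_euler("z",TRAY[2]).apply([0,1,0])
rest=R.from_rotvec(-al*ax)*R.from_euler("z",Y1)
L=np.array([(-.025,-.075,0),(-.025,.075,.19),(-.025,-.075,.19)])
obs=np.array([(332,403),(196,225),(369,222)])/3+[240,90]
print(proj(S,P+rest.apply(L-c))-obs)
f=lambda v:np.r_[(proj(S,P+[v[1],v[2],0]+(R.from_rotvec([0,0,v[0]])*R.from_rotvec(-v[3]*ax)*rest).apply(L-c))-obs).ravel()]
r=least_squares(f,[0,0,0,0]); print(r.x,r.fun.round(2))
rt=R.from_euler("z",-TRAY[2])
for nm,q in(("NL",(-.025,.075,0)),("FL",(.025,.075,0)),("FR",(.025,-.075,0)),("com",(0,0,.095))): print(nm,rt.apply(P+rest.apply(np.array(q)-c)-np.r_[TRAY[:2],0]))
# tool in tin frame
p,rr=load(); print((rest.inv().apply(p-P)+c),(rest.inv()*R.from_matrix(rr)).as_euler("xyz"))
E
```

```text
[[-0.33791512  0.45763543]
 [ 8.67021295  7.11000965]
 [-0.41190148 -0.30050655]]
[-3.35188724e-01 -6.76369687e-04 -3.09852815e-03 -2.15739934e-04] [ 0.19 -0.05  0.41 -0.18 -0.6   0.37]
NL [-0.02810454  0.04075105  0.01279914]
FL [0.0057625  0.00418337 0.0167776 ]
FR [-0.10319135 -0.09811638  0.00397846]
com [-0.07673167 -0.02868267  0.10274001]
[-0.00022835  0.03520053  0.2091786 ] [3.14044454e+00 3.98387723e-04 1.56814371e+00]
```

The near-right corner matches within 0.5 px (the point at (197,225) is the far-left top corner). The tool-to-tin relation shows the tin did not move on release. Next I slide along the bar to the right end and regrip.

Request:
jog_arm --commands '[{"dx": -0.008, "dy": 0, "dz": 0, "ax": 0, "ay": 0, "az": 0}, {"dx": -0.026, "dy": 0, "dz": 0, "ax": 0, "ay": 0, "az": 0}, {"dx": -0.046, "dy": 0, "dz": 0, "ax": 0, "ay": 0, "az": 0}, {"dx": -0.064, "dy": 0, "dz": 0, "ax": 0, "ay": 0, "az": 0}, {"dx": -0.072, "dy": 0, "dz": 0, "ax": 0, "ay": 0, "az": 0}, {"dx": -0.072, "dy": 0, "dz": 0, "ax": 0, "ay": 0, "az": 0}]'

```text
time_s: 10.37
ee_pos: [0.465, -0.1874, 0.2128]
tool_rot: [3.061, -0.085, 0.91]
contact_force: [-0.7, -0.8, -1.0]
width: 0.0499
gripper_force: 0.0
```

Request:
jog_arm --commands '[{"dx": 0, "dy": 0, "dz": 0, "ax": 0, "ay": 0, "az": 0}, {"dx": 0, "dy": 0, "dz": 0, "ax": 0, "ay": 0, "az": 0}, {"dx": 0, "dy": 0, "dz": 0, "ax": 0, "ay": 0, "az": 0}, {"dx": 0, "dy": 0, "dz": 0, "ax": 0, "ay": 0, "az": 0}, {"dx": 0, "dy": 0, "dz": 0, "ax": 0, "ay": 0, "az": 0}, {"dx": 0, "dy": 0, "dz": 0, "ax": 0, "ay": 0, "az": 0}, {"dx": 0, "dy": 0, "dz": 0, "ax": 0, "ay": 0, "az": 0}, {"dx": 0, "dy": 0, "dz": 0, "ax": 0, "ay": 0, "az": 0}]' --hand 0 --newtons 45

```text
time_s: 11.03
ee_pos: [0.4659, -0.1862, 0.2129]
tool_rot: [3.061, -0.085, 0.911]
contact_force: [-0.3, 0.9, 0.3]
width: 0.0157
gripper_force: 45.0
```

```bash
cat > p2.py <<'E'
from p1 import *
import os
al=d(6.7); ax=R.from_euler("z",TRAY[2]).apply([0,1,0]); rt=R.from_euler("z",TRAY[2])
W=lambda q: rt.apply(q)+np.r_[TRAY[:2],0]
rest=R.from_rotvec(-al*ax)*R.from_euler("z",Y1); tinrest=P-rest.apply(c)
cF=np.array([.025,.075,0]); rim=W([-.0655,0,.008])
if os.path.exists("g2.pkl"):
    p,r=pickle.load(open("g2.pkl","rb")); tool2=(p,R.from_matrix(r)); tin2=(tinrest,rest)
E
python3 - <<'E'
from p2 import *
s=sync(); pickle.dump(load(),open("g2.pkl","wb")); print(s["ee_pos"],s["tool_rot"],s["width"],s["contact_force"],s["gripper_force"])
E
python3 - <<'E'
from p2 import *
# rock about rim until FL at floor
FL=tinrest+rest.apply(cF)
f=lambda b:(rim+R.from_rotvec(b*ax).apply(FL-rim))[2]-.002
from scipy.optimize import brentq
b=brentq(f,0,.5); P2=rim+R.from_rotvec(b*ax).apply(FL-rim); print(np.degrees(b),rt.inv().apply(P2-np.r_[TRAY[:2],0]))
pickle.dump((b,P2),open("b.pkl","wb"))
poses=[]
for k in range(1,13):
    q=R.from_rotvec(b*sm(k,12)*ax); poses.append((rim+q.apply(tool2[0]-rim)-[0,0,.001*sm(k,12)],q*tool2[1]))
emit(poses)
E
```

```text
[ 0.4658959  -0.18616031  0.21292213] [ 3.06121152 -0.0853867   0.91139501] 0.015746746216361372 [-0.30355275  0.91627552  0.33184458] 44.99930262565613
11.81537906222538 [0.00604991 0.00418337 0.002     ]
[{"dx":0.0005,"dy":0.0005,"dz":-0.0001,"ax":0.002,"ay":-0.003,"az":-0.0},{"dx":0.0021,"dy":0.002,"dz":-0.0003,"ax":0.009,"ay":-0.01,"az":-0.0},{"dx":0.0046,"dy":0.0043,"dz":-0.0006,"ax":0.021,"ay":-0.022,"az":-0.0},{"dx":0.0079,"dy":0.0073,"dz":-0.0009,"ax":0.035,"ay":-0.038,"az":-0.0},{"dx":0.0118,"dy":0.0109,"dz":-0.0011,"ax":0.052,"ay":-0.056,"az":-0.0},{"dx":0.0159,"dy":0.0147,"dz":-0.0012,"ax":0.07,"ay":-0.076,"az":-0.0},{"dx":0.02,"dy":0.0186,"dz":-0.0011,"ax":0.088,"ay":-0.095,"az":-0.0},{"dx":0.0238,"dy":0.0221,"dz":-0.001,"ax":0.105,"ay":-0.113,"az":-0.0},{"dx":0.0271,"dy":0.0252,"dz":-0.0007,"ax":0.12,"ay":-0.129,"az":-0.0},{"dx":0.0297,"dy":0.0275,"dz":-0.0004,"ax":0.131,"ay":-0.141,"az":-0.0},{"dx":0.0312,"dy":0.029,"dz":-0.0002,"ax":0.138,"ay":-0.149,"az":-0.0},{"dx":0.0318,"dy":0.0295,"dz":-0.0001,"ax":0.14,"ay":-0.151,"az":-0.0}]
```

Request:
jog_arm --commands '[{"dx": 0.0005, "dy": 0.0005, "dz": -0.0001, "ax": 0.002, "ay": -0.003, "az": 0}, {"dx": 0.0021, "dy": 0.002, "dz": -0.0003, "ax": 0.009, "ay": -0.01, "az": 0}, {"dx": 0.0046, "dy": 0.0043, "dz": -0.0006, "ax": 0.021, "ay": -0.022, "az": 0}, {"dx": 0.0079, "dy": 0.0073, "dz": -0.0009, "ax": 0.035, "ay": -0.038, "az": 0}, {"dx": 0.0118, "dy": 0.0109, "dz": -0.0011, "ax": 0.052, "ay": -0.056, "az": 0}, {"dx": 0.0159, "dy": 0.0147, "dz": -0.0012, "ax": 0.07, "ay": -0.076, "az": 0}]'

```text
time_s: 11.53
ee_pos: [0.4879, -0.1829, 0.2171]
tool_rot: [3.132, -0.007, 0.908]
contact_force: [-1.2, 2.2, 2.5]
width: 0.0156
gripper_force: 45.0
```

```bash
python3 - <<'E'
from p2 import *
b,P2=pickle.load(open("b.pkl","rb"))
p,r=tool2; pickle.dump((p+r.apply([.0159,.0147,-.0012]),(r*R.from_rotvec([.07,-.076,0])).as_matrix()),open("cmd.pkl","wb"))
poses=[]
for k in range(7,13):
    q=R.from_rotvec(b*sm(k,12)*ax); poses.append((rim+q.apply(tool2[0]-rim)-[0,0,.001*sm(k,12)],q*tool2[1]))
poses+=[poses[-1]]*2
emit(poses)
A=R.from_rotvec(b*ax)*rest; B=tinR(Y1,-d(12),-d(4)); w=(A.inv()*B).as_rotvec(); print(np.degrees(w))
emit(pivot_poses(cF,P2-[0,0,.001],[A*R.from_rotvec(w*sm(k,10)) for k in range(1,11)],tool2,tin2))
pickle.dump(load(),open("cmd_b.pkl","wb"))
emit(pivot_poses(cF,P2-[0,0,.001],[tinR(Y1+(TRAY[2]-Y1)*sm(k,24),-d(12),-d(4)) for k in range(1,25)],tool2,tin2))
E
```

```text
[{"dx":0.0041,"dy":0.0038,"dz":-0.0005,"ax":0.018,"ay":-0.019,"az":-0.0},{"dx":0.0079,"dy":0.0074,"dz":-0.0009,"ax":0.035,"ay":-0.037,"az":-0.0},{"dx":0.0112,"dy":0.0105,"dz":-0.0011,"ax":0.05,"ay":-0.053,"az":-0.0},{"dx":0.0137,"dy":0.0128,"dz":-0.0012,"ax":0.061,"ay":-0.065,"az":-0.0},{"dx":0.0153,"dy":0.0143,"dz":-0.0012,"ax":0.068,"ay":-0.073,"az":-0.0},{"dx":0.0159,"dy":0.0148,"dz":-0.0012,"ax":0.07,"ay":-0.075,"az":-0.0},{"dx":0.0159,"dy":0.0148,"dz":-0.0012,"ax":0.07,"ay":-0.075,"az":-0.0},{"dx":0.0159,"dy":0.0148,"dz":-0.0012,"ax":0.07,"ay":-0.075,"az":-0.0}]
[-8.2361416   0.5211102  -0.65269736]
[{"dx":0.0007,"dy":0.0,"dz":-0.0004,"ax":0.0,"ay":-0.004,"az":0.0},{"dx":0.0029,"dy":0.0,"dz":-0.0015,"ax":0.001,"ay":-0.014,"az":0.001},{"dx":0.0063,"dy":0.0001,"dz":-0.0033,"ax":0.002,"ay":-0.03,"az":0.002},{"dx":0.0106,"dy":0.0002,"dz":-0.0054,"ax":0.003,"ay":-0.05,"az":0.004},{"dx":0.0154,"dy":0.0003,"dz":-0.0076,"ax":0.005,"ay":-0.072,"az":0.005},{"dx":0.0203,"dy":0.0005,"dz":-0.0097,"ax":0.006,"ay":-0.094,"az":0.007},{"dx":0.0248,"dy":0.0006,"dz":-0.0115,"ax":0.007,"ay":-0.114,
[... 1317 characters left out ...]
":-0.033,"ay":-0.011,"az":-0.153},{"dx":-0.0008,"dy":0.0135,"dz":-0.0008,"ax":-0.043,"ay":-0.014,"az":-0.2},{"dx":-0.0006,"dy":0.0165,"dz":-0.001,"ax":-0.052,"ay":-0.017,"az":-0.244},{"dx":-0.0004,"dy":0.0191,"dz":-0.0013,"ax":-0.061,"ay":-0.02,"az":-0.283},{"dx":-0.0,"dy":0.0214,"dz":-0.0015,"ax":-0.068,"ay":-0.022,"az":-0.318},{"dx":0.0003,"dy":0.0234,"dz":-0.0017,"ax":-0.074,"ay":-0.024,"az":-0.347},{"dx":0.0006,"dy":0.0249,"dz":-0.0019,"ax":-0.079,"ay":-0.026,"az":-0.37},{"dx":0.0009,"dy":0.026,"dz":-0.002,"ax":-0.083,"ay":-0.027,"az":-0.387},{"dx":0.001,"dy":0.0267,"dz":-0.0021,"ax":-0.085,"ay":-0.028,"az":-0.397},{"dx":0.0011,"dy":0.0269,"dz":-0.0021,"ax":-0.086,"ay":-0.028,"az":-0.4}]
```

Request:
jog_arm --commands '[{"dx": 0.0041, "dy": 0.0038, "dz": -0.0005, "ax": 0.018, "ay": -0.019, "az": 0}, {"dx": 0.0079, "dy": 0.0074, "dz": -0.0009, "ax": 0.035, "ay": -0.037, "az": 0}, {"dx": 0.0112, "dy": 0.0105, "dz": -0.0011, "ax": 0.05, "ay": -0.053, "az": 0}, {"dx": 0.0137, "dy": 0.0128, "dz": -0.0012, "ax": 0.061, "ay": -0.065, "az": 0}, {"dx": 0.0153, "dy": 0.0143, "dz": -0.0012, "ax": 0.068, "ay": -0.073, "az": 0}, {"dx": 0.0159, "dy": 0.0148, "dz": -0.0012, "ax": 0.07, "ay": -0.075, "az": 0}, {"dx": 0.0159, "dy": 0.0148, "dz": -0.0012, "ax": 0.07, "ay": -0.075, "az": 0}, {"dx": 0.0159, "dy": 0.0148, "dz": -0.0012, "ax": 0.07, "ay": -0.075, "az": 0}]'

```text
time_s: 12.2
ee_pos: [0.5094, -0.1799, 0.219]
tool_rot: [-3.082, 0.068, 0.91]
contact_force: [-4.3, -1.6, 9.8]
width: 0.0158
gripper_force: 45.0
```

```bash
python3 - <<'E'
from workcell import arm
s=arm.state(); print(s["ee_pos"],s["tool_rot"],s["contact_force"],s["moment"])
E
```

```text
[ 0.5094404  -0.17989369  0.21904472] [-3.08205545  0.06760808  0.91021504] [-4.25203629 -1.64708015  9.84400629] [-0.03416638  1.03053892  0.10861225]
```

Request:
jog_arm --commands '[{"dx": 0.0007, "dy": 0, "dz": -0.0004, "ax": 0, "ay": -0.004, "az": 0}, {"dx": 0.0029, "dy": 0, "dz": -0.0015, "ax": 0.001, "ay": -0.014, "az": 0.001}, {"dx": 0.0063, "dy": 0.0001, "dz": -0.0033, "ax": 0.002, "ay": -0.03, "az": 0.002}, {"dx": 0.0106, "dy": 0.0002, "dz": -0.0054, "ax": 0.003, "ay": -0.05, "az": 0.004}, {"dx": 0.0154, "dy": 0.0003, "dz": -0.0076, "ax": 0.005, "ay": -0.072, "az": 0.005}, {"dx": 0.0203, "dy": 0.0005, "dz": -0.0097, "ax": 0.006, "ay": -0.094, "az": 0.007}, {"dx": 0.0248, "dy": 0.0006, "dz": -0.0115, "ax": 0.007, "ay": -0.114, "az": 0.009}, {"dx": 0.0283, "dy": 0.0007, "dz": -0.0129, "ax": 0.008, "ay": -0.13, "az": 0.01}, {"dx": 0.0306, "dy": 0.0008, "dz": -0.0137, "ax": 0.009, "ay": -0.14, "az": 0.011}, {"dx": 0.0314, "dy": 0.0008, "dz": -0.014, "ax": 0.009, "ay": -0.144, "az": 0.011}, {"dx": 0.0314, "dy": 0.0008, "dz": -0.014, "ax": 0.009, "ay": -0.144, "az": 0.011}]'

```text
time_s: 13.12
ee_pos: [0.5304, -0.155, 0.2305]
tool_rot: [-3.073, 0.212, 0.909]
contact_force: [-4.2, -1.7, 6.2]
width: 0.0157
gripper_force: 45.0
```

```bash
python3 - <<'E'
from lib import *
from workcell import arm
s=arm.state(); print(s["ee_pos"],s["tool_rot"],s["contact_force"],s["moment"]); p,r=pickle.load(open("cmd_b.pkl","rb")); print(p,R.from_matrix(r).as_euler("xyz"))
E
```

```text
[ 0.53035546 -0.15501358  0.23052487] [-3.07335827  0.2123741   0.90853985] [-4.2478461  -1.73591952  6.18444639] [-0.1097777   0.9042895   0.08315805]
[ 0.52949989 -0.15484583  0.22998976] [-3.07291559  0.20989025  0.90807547]
```

The corner is planted in the tray with 6 N of preload. I'll swing the right end in.

Request:
jog_arm --commands '[{"dx": 0, "dy": 0.0002, "dz": 0, "ax": -0.001, "ay": 0, "az": -0.003}, {"dx": -0.0001, "dy": 0.0009, "dz": -0.0001, "ax": -0.003, "ay": -0.001, "az": -0.014}, {"dx": -0.0003, "dy": 0.002, "dz": -0.0001, "ax": -0.007, "ay": -0.002, "az": -0.03}, {"dx": -0.0005, "dy": 0.0036, "dz": -0.0002, "ax": -0.011, "ay": -0.004, "az": -0.054}, {"dx": -0.0007, "dy": 0.0056, "dz": -0.0003, "ax": -0.018, "ay": -0.006, "az": -0.083}, {"dx": -0.0008, "dy": 0.0079, "dz": -0.0004, "ax": -0.025, "ay": -0.008, "az": -0.117}, {"dx": -0.0009, "dy": 0.0106, "dz": -0.0006, "ax": -0.033, "ay": -0.011, "az": -0.156}, {"dx": -0.0008, "dy": 0.0135, "dz": -0.0008, "ax": -0.043, "ay": -0.014, "az": -0.2}, {"dx": -0.0006, "dy": 0.0167, "dz": -0.0011, "ax": -0.053, "ay": -0.017, "az": -0.247}, {"dx": -0.0002, "dy": 0.02, "dz": -0.0014, "ax": -0.063, "ay": -0.02, "az": -0.297}, {"dx": 0.0003, "dy": 0.0235, "dz": -0.0017, "ax": -0.074, "ay": -0.024, "az": -0.348}, {"dx": 0.0011, "dy": 0.0269, "dz": -0.0021, "ax": -0.085, "ay": -0.027, "az": -0.4}]'

```text
time_s: 14.12
ee_pos: [0.5522, -0.1707, 0.2299]
tool_rot: [-3.072, 0.21, 1.321]
contact_force: [-1.3, 0.7, -0.3]
width: 0.0152
gripper_force: 45.0
```

```bash
python3 - <<'E'
from lib import *
from workcell import arm
s=arm.state(); print(s["ee_pos"],s["tool_rot"],s["contact_force"],s["moment"])
E
```

```text
[ 0.5521501  -0.17067159  0.22989941] [-3.07234186  0.21006477  1.320717  ] [-1.25460218  0.73263446 -0.33436568] [ 0.69203895 -0.03830982 -0.03289027]
```

Request:
jog_arm --commands '[{"dx": -0.0005, "dy": 0.0035, "dz": -0.0001, "ax": -0.011, "ay": -0.004, "az": -0.052}, {"dx": -0.0008, "dy": 0.007, "dz": -0.0001, "ax": -0.022, "ay": -0.008, "az": -0.104}, {"dx": -0.0009, "dy": 0.0104, "dz": -0.0002, "ax": -0.033, "ay": -0.011, "az": -0.153}, {"dx": -0.0008, "dy": 0.0135, "dz": -0.0004, "ax": -0.043, "ay": -0.014, "az": -0.2}, {"dx": -0.0006, "dy": 0.0165, "dz": -0.0005, "ax": -0.052, "ay": -0.017, "az": -0.244}, {"dx": -0.0004, "dy": 0.0191, "dz": -0.0008, "ax": -0.061, "ay": -0.02, "az": -0.283}, {"dx": 0, "dy": 0.0214, "dz": -0.001, "ax": -0.068, "ay": -0.022, "az": -0.318}, {"dx": 0.0003, "dy": 0.0234, "dz": -0.0012, "ax": -0.074, "ay": -0.024, "az": -0.347}, {"dx": 0.0006, "dy": 0.0249, "dz": -0.0014, "ax": -0.079, "ay": -0.026, "az": -0.37}, {"dx": 0.0009, "dy": 0.026, "dz": -0.0015, "ax": -0.083, "ay": -0.027, "az": -0.387}, {"dx": 0.001, "dy": 0.0267, "dz": -0.0016, "ax": -0.085, "ay": -0.028, "az": -0.397}, {"dx": 0.0011, "dy": 0.0269, "dz": -0.0016, "ax": -0.086, "ay": -0.028, "az": -0.4}]'

```text
time_s: 15.12
ee_pos: [0.5779, -0.1764, 0.2293]
tool_rot: [-3.073, 0.21, 1.728]
contact_force: [-0.2, 0.2, -3.9]
width: 0.0158
gripper_force: 45.0
```

```bash
python3 - <<'E'
from p2 import *
from workcell import arm,imaging
s=arm.state(); print(s["ee_pos"],s["tool_rot"],s["contact_force"],s["moment"],load()[0])
b,P2=pickle.load(open("b.pkl","rb"))
p,r=load(); r_=R.from_matrix(r); pickle.dump((p+r_.apply([0,0,.0005]),r),open("cmd.pkl","wb"))
emit(pivot_poses(cF,P2-[0,0,.0012],[tinR(TRAY[2],-d(12)*(1-k/12),-d(4)*(1-k/12)) for k in (1,2,3,4,5,6,7,8,9,10)],tool2,tin2))
emit(pivot_poses(cF,P2-[0,0,.0007],[tinR(TRAY[2],-d(12)*(1-k/12),-d(4)*(1-k/12)) for k in (10.33,10.67,11,11.33,11.67,12)],tool2,tin2))
for n in("side",): c_=imaging.capture(n); pickle.dump(c_,open(f"pics/{n}3.pkl","wb"))
im=c_["color"][:,:,::-1].copy(); tp=tinR(TRAY[2],-d(12),-d(4))
for u,v in proj(c_,P2+tp.apply(np.array([(x,y,z) for x in(-.025,.025) for y in(-.075,.075) for z in(0,.19)])-cF)): cv2.circle(im,(int(round(u)),int(round(v))),1,(0,0,255),-1)
cv2.imwrite("pics/s4.png",cv2.resize(im[90:290,240:440],(600,600),interpolation=cv2.INTER_CUBIC))
E
```

```text
[ 0.57793254 -0.17637147  0.22933831] [-3.07319977  0.20994534  1.7282261 ] [-0.18804511  0.16513241 -3.88265672] [ 0.8874756  -0.15203742 -0.0067169 ] [ 0.57786785 -0.17621607  0.23001168]
[{"dx":-0.0037,"dy":-0.001,"dz":0.0018,"ax":-0.005,"ay":0.017,"az":-0.002},{"dx":-0.0073,"dy":-0.0021,"dz":0.004,"ax":-0.011,"ay":0.035,"az":-0.003},{"dx":-0.0108,"dy":-0.0032,"dz":0.0063,"ax":-0.017,"ay":0.052,"az":-0.004},{"dx":-0.0144,"dy":-0.0042,"dz":0.0086,"ax":-0.023,"ay":0.07,"az":-0.004},{"dx":-0.0179,"dy":-0.0053,"dz":0.011,"ax":-0.029,"ay":0.087,"az":-0.005},{"dx":-0.0213,"dy":-0.0063,"dz":0.0135,"ax":-0.034,"ay":0.105,"az":-0.006},{"dx":-0.0247,"dy":-0.0074,"dz":0.016,"ax":-0.04,"ay":0.122,"az":-0.006},{"dx":-0.0281,"dy":-0.0084,"dz":0.0186,"ax":-0.046,"ay":0.14,"az":-0.007},{"dx":-0.0314,"dy":-0.0094,"dz":0.0213,"ax":-0.052,"ay":0.157,"az":-0.007},{"dx":-0.0347,"dy":-0.0104,"dz":0.024,"ax":-0.057,"ay":0.175,"az":-0.007}]
[{"dx":-0.0012,"dy":-0.0004,"dz":0.0002,"ax":-0.002,"ay":0.005,"az":-0.0},{"dx":-0.0025,"dy":-0.0008,"dz":0.001,"ax":-0.004,"ay":0.011,"az":-0.0},{"dx":-0.0037,"dy":-0.0012,"dz":0.0017,"ax":-0.006,"ay":0.017,"az":-0.0},{"dx":-0.0048,"dy":-0.0016,"dz":0.0024,"ax":-0.008,"ay":0.023,"az":-0.001},{"dx":-0.0061,"dy":-0.002,"dz":0.0031,"ax":-0.01,"ay":0.029,"az":-0.001},{"dx":-0.0073,"dy":-0.0024,"dz":0.0039,"ax":-0.012,"ay":0.034,"az":-0.001}]
```

View pics/s4.png

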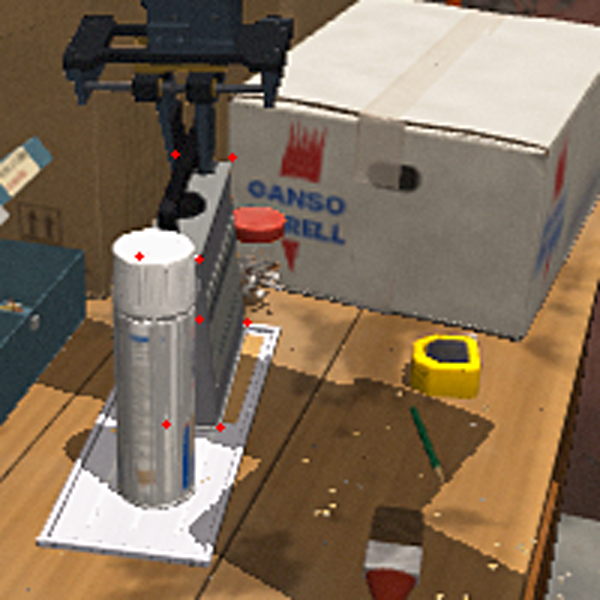

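The tin is inside the rim and matches the model: near-left bottom corner at crop (220,427), near-right at (247,322), spray can unmoved. I'll lower it gently.

Request:
jog_arm --commands '[{"dx": -0.0037, "dy": -0.001, "dz": 0.0018, "ax": -0.005, "ay": 0.017, "az": -0.002}, {"dx": -0.0073, "dy": -0.0021, "dz": 0.004, "ax": -0.011, "ay": 0.035, "az": -0.003}, {"dx": -0.0108, "dy": -0.0032, "dz": 0.0063, "ax": -0.017, "ay": 0.052, "az": -0.004}, {"dx": -0.0144, "dy": -0.0042, "dz": 0.0086, "ax": -0.023, "ay": 0.07, "az": -0.004}, {"dx": -0.0179, "dy": -0.0053, "dz": 0.011, "ax": -0.029, "ay": 0.087, "az": -0.005}, {"dx": -0.0213, "dy": -0.0063, "dz": 0.0135, "ax": -0.034, "ay": 0.105, "az": -0.006}, {"dx": -0.0247, "dy": -0.0074, "dz": 0.016, "ax": -0.04, "ay": 0.122, "az": -0.006}, {"dx": -0.0281, "dy": -0.0084, "dz": 0.0186, "ax": -0.046, "ay": 0.14, "az": -0.007}, {"dx": -0.0314, "dy": -0.0094, "dz": 0.0213, "ax": -0.052, "ay": 0.157, "az": -0.007}, {"dx": -0.0347, "dy": -0.0104, "dz": 0.024, "ax": -0.057, "ay": 0.175, "az": -0.007}]'

```text
time_s: 16.0
ee_pos: [0.5718, -0.2168, 0.2138]
tool_rot: [-3.131, 0.034, 1.727]
contact_force: [0.0, 0.9, -3.2]
width: 0.0157
gripper_force: 45.0
```

Request:
jog_arm --commands '[{"dx": -0.0006, "dy": -0.0002, "dz": 0.0001, "ax": -0.001, "ay": 0.003, "az": 0}, {"dx": -0.0012, "dy": -0.0004, "dz": 0.0002, "ax": -0.002, "ay": 0.005, "az": 0}, {"dx": -0.0018, "dy": -0.0006, "dz": 0.0006, "ax": -0.003, "ay": 0.008, "az": 0}, {"dx": -0.0025, "dy": -0.0008, "dz": 0.001, "ax": -0.004, "ay": 0.011, "az": 0}, {"dx": -0.0037, "dy": -0.0012, "dz": 0.0017, "ax": -0.006, "ay": 0.017, "az": 0}, {"dx": -0.0048, "dy": -0.0016, "dz": 0.0024, "ax": -0.008, "ay": 0.023, "az": 0}, {"dx": -0.0048, "dy": -0.0016, "dz": 0.0024, "ax": -0.008, "ay": 0.023, "az": 0}]'

```text
time_s: 16.58
ee_pos: [0.5716, -0.2217, 0.2129]
tool_rot: [-3.14, 0.011, 1.728]
contact_force: [-4.1, 7.4, 3.9]
width: 0.016
gripper_force: 45.0
```

```bash
python3 - <<'E'
from workcell import arm
s=arm.state(); print(s["ee_pos"],s["tool_rot"],s["contact_force"],s["moment"])
E
```

```text
[ 0.57163961 -0.22165517  0.2129153 ] [-3.13958018  0.01140961  1.72772627] [-4.12467617  7.35570374  3.93082425] [1.74055587 0.52004591 0.02796966]
```

Request:
jog_arm --commands '[{"dx": -0.0008, "dy": -0.0003, "dz": 0.0001, "ax": -0.001, "ay": 0.004, "az": 0}, {"dx": -0.0017, "dy": -0.0005, "dz": 0.0002, "ax": -0.002, "ay": 0.008, "az": 0}, {"dx": -0.0025, "dy": -0.0008, "dz": 0.0003, "ax": -0.003, "ay": 0.011, "az": 0}, {"dx": -0.0025, "dy": -0.0008, "dz": 0.0003, "ax": -0.003, "ay": 0.011, "az": 0}]'

```text
time_s: 16.92
ee_pos: [0.5716, -0.2242, 0.2132]
tool_rot: [3.14, 0.001, 1.728]
contact_force: [-3.2, 8.4, 8.4]
width: 0.0158
gripper_force: 45.0
```

```bash
python3 - <<'E'
from workcell import arm
s=arm.state(); print(s["ee_pos"],s["tool_rot"],s["contact_force"],s["moment"])
E
```

```text
[ 0.57160016 -0.2241813   0.2132075 ] [3.13987381e+00 7.45480766e-04 1.72760097e+00] [-3.24593453  8.42407816  8.43262359] [ 2.02890539  0.57102512 -0.01968745]
```

Request:
jog_arm --commands '[{"dx": 0.0004, "dy": 0.0001, "dz": -0.0003, "ax": 0, "ay": 0, "az": 0}, {"dx": 0.0009, "dy": 0.0003, "dz": -0.0006, "ax": 0, "ay": 0, "az": 0}, {"dx": 0.0009, "dy": 0.0003, "dz": -0.0006, "ax": 0, "ay": 0, "az": 0}]'

```text
time_s: 17.17
ee_pos: [0.5713, -0.2231, 0.2131]
tool_rot: [3.141, 0.001, 1.728]
contact_force: [-2.4, 5.6, 1.3]
width: 0.0156
gripper_force: 45.0
```

Request:
jog_arm --commands '[{"dx": 0, "dy": 0, "dz": 0, "ax": 0, "ay": 0, "az": 0}, {"dx": 0, "dy": 0, "dz": 0, "ax": 0, "ay": 0, "az": 0}, {"dx": 0, "dy": 0, "dz": 0, "ax": 0, "ay": 0, "az": 0}, {"dx": 0, "dy": 0, "dz": 0, "ax": 0, "ay": 0, "az": 0}, {"dx": 0, "dy": 0, "dz": 0, "ax": 0, "ay": 0, "az": 0}, {"dx": 0, "dy": 0, "dz": 0, "ax": 0, "ay": 0, "az": 0}, {"dx": 0, "dy": 0, "dz": 0, "ax": 0, "ay": 0, "az": 0}, {"dx": 0, "dy": 0, "dz": 0, "ax": 0, "ay": 0, "az": 0}]' --hand 0.6

```text
time_s: 17.83
ee_pos: [0.571, -0.2235, 0.2123]
tool_rot: [3.141, 0.001, 1.728]
contact_force: [-0.5, 0.1, -0.1]
width: 0.0547
gripper_force: 0.0
```

Request:
jog_arm --commands '[{"dx": 0, "dy": 0, "dz": -0.015, "ax": 0, "ay": 0, "az": 0}, {"dx": 0, "dy": 0, "dz": -0.035, "ax": 0, "ay": 0, "az": 0}, {"dx": 0, "dy": 0, "dz": -0.06, "ax": 0, "ay": 0, "az": 0}, {"dx": 0, "dy": 0, "dz": -0.09, "ax": 0, "ay": 0, "az": 0}, {"dx": 0, "dy": 0, "dz": -0.12, "ax": 0, "ay": 0, "az": 0}, {"dx": -0.03, "dy": -0.02, "dz": -0.13, "ax": 0, "ay": 0, "az": 0}, {"dx": -0.06, "dy": -0.04, "dz": -0.13, "ax": 0, "ay": 0, "az": 0}, {"dx": -0.09, "dy": -0.06, "dz": -0.13, "ax": 0, "ay": 0, "az": 0}, {"dx": -0.12, "dy": -0.08, "dz": -0.13, "ax": 0, "ay": 0, "az": 0}, {"dx": -0.15, "dy": -0.1, "dz": -0.13, "ax": 0, "ay": 0, "az": 0}, {"dx": -0.15, "dy": -0.1, "dz": -0.13, "ax": 0, "ay": 0, "az": 0}, {"dx": -0.15, "dy": -0.1, "dz": -0.13, "ax": 0, "ay": 0, "az": 0}]'

```text
time_s: 18.83
ee_pos: [0.4948, -0.3884, 0.3422]
tool_rot: [-3.142, 0.001, 1.725]
contact_force: [0.0, 0.8, 0.3]
width: 0.0547
gripper_force: 0.0
```

```bash
python3 - <<'E'
from p2 import *
from workcell import arm,imaging
s=arm.state(); print(s["time_s"],s["ee_pos"],s["contact_force"])
b,P2=pickle.load(open("b.pkl","rb"))
out=[]
for n in("side","top"):
    c_=imaging.capture(n); im=c_["color"][:,:,::-1].copy(); tp=R.from_euler("z",TRAY[2])
    for u,v in proj(c_,P2+[0,0,.001]+tp.apply(np.array([(x,y,z) for x in(-.025,.025) for y in(-.075,.075) for z in(0,.19)])-cF)): cv2.circle(im,(int(round(u)),int(round(v))),1,(0,0,255),-1)
    out.append(cv2.resize(im[90:270,240:440] if n=="side" else im[100:280,238:438],(400,360),interpolation=cv2.INTER_CUBIC))
cv2.imwrite("pics/f.png",np.hstack(out))
E
```

```text
18.8333 [ 0.49476545 -0.38839642  0.34223607] [0.02309715 0.78904055 0.32906119]
```

I have used all ten picture views, so I'll check the end state by numbers.

```bash
python3 - <<'E'
from p2 import *
from workcell import imaging
b,P2=pickle.load(open("b.pkl","rb")); tp=R.from_euler("z",TRAY[2])
M=lambda L:P2+[0,0,.001]+tp.apply(np.atleast_2d(L)-cF)
for n in("side","top"):
    a=pickle.load(open(f"pics/{n}0.pkl","rb")); o=a["color"]; c_=imaging.capture(n); k=c_["color"]
    # tape: yellow centroid; can shift by template matching
    for im in(o,k):
        h=cv2.cvtColor(im,cv2.COLOR_RGB2HSV); m=cv2.inRange(h,(22,150,120),(34,255,255)); r=(slice(190,230),slice(370,405)) if n=="side" else (slice(230,275),slice(380,425))
        q=np.argwhere(m[r]); print(n,"tape",q.mean(0).round(2),len(q))
    box=(165,262,276,306) if n=="side" else (138,170,268,302)
    t=o[box[0]:box[1],box[2]:box[3]]; mm=cv2.matchTemplate(k[box[0]-8:box[1]+8,box[2]-8:box[3]+8],t,cv2.TM_CCOEFF_NORMED); print(n,"can shift",np.array(cv2.minMaxLoc(mm)[3])-8,mm.max().round(3))
    # bar: dark pixels near the projected bar vs. rendered expectation
    pr=proj(c_,M([(0,-.07,.2325),(0,.07,.2325)])); g=k.max(2)<50
    if n=="top":
        x0,x1=sorted(pr[:,0]); y0,y1=sorted(pr[:,1]); sub=np.argwhere(g[int(y0)-12:int(y1)+12,int(x0)-12:int(x1)+12])+[int(y0)-12,int(x0)-12]
        l=cv2.fitLine(sub[:,::-1].astype(np.float32),cv2.DIST_HUBER,0,.01,.01).ravel()
        print("bar line dir",l[:2],"centroid",sub.mean(0)[::-1],sub[:,1].min(),sub[:,1].max(),"pred",pr,(pr[1]-pr[0])/np.linalg.norm(pr[1]-pr[0]))
    else:
        # near vertical edges of tin: gradient position along rows
        e=proj(c_,M([(-.025,.075,.18),(-.025,.075,.02),(-.025,-.075,.18),(-.025,-.075,.02)])).round(1); gr=np.abs(np.diff(k.astype(int).sum(2),axis=1))
        for u,v in e: w=gr[int(v),int(u)-8:int(u)+9]; print("edge pred",u,v,"found",int(u)-8+w.argmax()+.5,w.max())
E
```

```text
side tape [21.11 20.99] 173
side tape [20.33 18.68] 179
side can shift [0 0] 0.949
edge pred 314.1 172.4 found 320.5 333
edge pred 313.3 226.7 found 315.5 309
edge pred 323.8 149.7 found 323.5 446
edge pred 322.5 200.0 found 330.5 117
top tape [21.79 20.66] 181
top tape [22.59 23.68] 337
top can shift [0 0] 0.994
bar line dir [ 0.98225456 -0.1875525 ] centroid [373.06483791 145.82044888] 334 404 pred [[409.46775795 137.74253733]
 [336.16652105 150.31050639]] [-0.98561768  0.1689905 ]
```

```bash
python3 -c "
from workcell import ticket
print(ticket.finish_job())"
```

```text
the job is handed in; nothing more can be done
None
```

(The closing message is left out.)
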